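# Lay down the cold-transport box and pack the sample pots

### The arm

A 6-joint arm with a two-finger parallel gripper is mounted at the origin on the work surface. World frame = base frame: x ahead of the robot, y to its left, z up, the work surface at z = 0. Lengths are in mm, angles in rad, forces in N, time in s.
With the tool pointing down it reaches from about 350 to 1000 mm from the base axis. Payload 7.1 kg.
Tool frame: the origin (TCP) lies at the very end of the fingers, on their centre line; the grasp point (between the pads) lies 19 mm behind it; z points along the fingers, y is the line along which they close (so a half turn about z gives the same grasp; the last joint's range is limited). The gripper opens to 85 mm and grips with 20 to 120 N. Pads are 22 mm wide; open, the fingers measure 114 mm over their backs; the gripper's body (76 mm by 85 mm) begins 54 mm behind the grasp point. The pads swing forward as they close: fully open they stand 13 mm farther back than shut.
Start: joints at [-1.233, 0.423, 1.63, -0, 1.089, -0.019], TCP at [218.315, -585.613, 194.719] pointing down, gripper open.
Joint ranges: [-3, 3], [-0.9, 2.11], [0.09, 2.58], [-1.31, 4.45], [0.11, 2.69], [-2.54, 2.54]. Speed limits (rad/s): [2.39, 2.39, 3.01, 3.14, 3.14, 3.14].

### API

Orientations are given as a 3x3 rotation matrix whose columns are the frame's x, y, z axes.
In Python, from cell import manip gives the robot as it stands. The module is installed in compiled form; this text tells all that it offers.
- The arm moves only by the shell command python3 -m jog 'ROWS' [OPENING]. ROWS is JSON, a list of rows, each an object of numbers: "dx", "dy", "dz": the shift along the tool's x, y, z in m; "roll": the turn about the tool's z in rad. A call has 1 to 20 rows; each row is the pose to reach, as a shift and turn from the pose commanded when the call began, along the tool's axes at that moment; what a row does not reach only later rows make up. A row lasts 1/12 s, in which the tool goes at most 41.7 mm and 7.16 degrees, less where a joint would pass 70% of its speed; a pose out of reach is approached as far as the arm can. A call with a gripper value outside its range is refused whole. OPENING is the opening, from -1 (shut) to 1 (fully open), set as the call begins (- or left out, the last holds). The fingers move at their own pace and stop on an object; the grip force is fixed at half the most. Time passes only in rows, so rows that repeat a pose let the fingers close. It gives the time, the measured TCP pose, the force, the opening and the grip force at its end, in the units of the state.
- manip.state(): the state, without advancing time (a new reading comes with each control period).
- manip.read_camera(name): name is "scene" or "side" or "wrist"; returns the picture (420x560x3 uint8, blue, green, red); there is no depth.
- manip.get_calibration(name): a dict with "vertical_fov" (degrees; the focal length in pixels is half the picture's height over the tangent of half this angle, whatever the lens; pixels are square), "cx", "cy" (the principal point, pixels), "R" (3x3) and "t" (3): a world point X has camera coordinates R X + t; the wrist camera has in their place "tool_from_camera" (4x4, takes a point from camera to tool coordinates, whose origin is the TCP and whose axes are the flange's). Camera axes: x right, y down, z forward; pixel columns grow to the right and rows downward; lengths in mm; the calibration is good to about 2 mm. A picture is of the moment at which its call begins: read the wrist's pose just before it. get_calibration takes no time and is no camera call.
- manip.sign_off(): hands the job in; it is judged then, once.
The state is a dict: "time_s": time; "joint_positions": joint angles; "joint_velocities": joint speeds; "joint_torque": joint torques, N m; "tcp_pos": TCP position; "ee_rot": TCP orientation; "ft_force": force on the tool from outside, world axes, zero at the start; "ft_torque": the same for the moment, N m; "finger_gap": finger opening in mm; "finger_force": force on a finger pad.
Only numpy, scipy, OpenCV 4.12 (cv2) and the standard library are available. Lean on these libraries where they do the work, as an engineer would, in place of code of your own. Each camera call takes 0.05 s, during which the arm holds its last target. There are 200 camera calls.

### The job

The blue transport box was left standing on end to dry: tip it over onto its back on the cold slab, mouth up (a push high on its rim will do, its foot catching on the slab's edge), and shove it along until it lies flat and wholly on the slab. Put on every sample pot the cap of its own colour, fully down, and stand all the capped pots upright inside the box; a cap whose pot is missing is not needed. Leave the other things on the bench alone.

Things in the scene. Friction and masses are not known exactly. Their poses are not given: they have to be found in the camera images.
- cold_slab: Bare aluminium cold slab, 246 (x) x 230 x 18 mm high, fixed on the bench. Origin: centre of its underside. Its x axis points away from the robot: its near edge, facing the box, is at x = -123 mm in its frame. Place and yaw (to 0.12 rad) vary.
- box: Blue insulated box, no lid, 0.45-0.7 kg. STANDS ON END at the start, 220 mm tall, 154 wide, 84 deep, foot 1-5 mm from the slab's near edge, open mouth towards the robot, closed back (the box's floor) towards the slab. Origin: centre of the end it stands on; z up at the start, y across the width, x from mouth (rim at -42 mm) to back (+42 mm). End walls 18 mm, sides 12, floor 14 mm thick.
- box_far (a point): Centre of the box's other end face (the top at the start; the far end when laid). Its foot is slippery (friction 0.1). Pushed towards the slab on the upper rim, the box leans with its foot stopped by the slab and, past 20 degrees (70-90 mm of push), it falls on its back on the slab, mouth up, x axis straight down, z axis away from the robot, overhanging the near edge by 25-45 mm.
- box_floor (a point): Centre of the box's inner floor (white liner), 28 mm from its origin along x and 110 mm along z, same axes. The inside is 184 mm along z (18 to 202), 130 mm along y and 70 mm deep. Once laid, the floor is 32 mm and the rim 102 mm above the bench, and the box can be pushed along the slab at its near end (friction 0.6, about 4 N).
- pot_red: Foil-sealed sample pot with a red body (paper label round it) and a white neck, about 90 g, standing on the bench, closed on top: body 48 mm diameter and 38 mm high, above it a neck of 34 mm diameter up to 60 mm, its top edge chamfered 2 mm. Origin: centre of its underside, z up. May be absent.
- cap_red: Red push-on cap for the red pot, about 20 g, lying on the bench closed side up, open side down: 44 mm diameter, 22 mm high, inside 39 mm diameter and 18 mm deep. Origin: centre of its lower (open) rim, z up. Sits loosely: on its pot the lower rim is 42 mm above the pot's underside, the cap's top 64 mm. Always present, even when its pot is not; it is then not needed.
- pot_blue: Foil-sealed sample pot with a blue body (paper label round it) and a white neck, about 90 g, standing on the bench, closed on top: body 48 mm diameter and 38 mm high, above it a neck of 34 mm diameter up to 60 mm, its top edge chamfered 2 mm. Origin: centre of its underside, z up. May be absent.
- cap_blue: Blue push-on cap for the blue pot, about 20 g, lying on the bench closed side up, open side down: 44 mm diameter, 22 mm high, inside 39 mm diameter and 18 mm deep. Origin: centre of its lower (open) rim, z up. Sits loosely: on its pot the lower rim is 42 mm above the pot's underside, the cap's top 64 mm. Always present, even when its pot is not; it is then not needed.
- pot_yellow: Foil-sealed sample pot with a yellow body (paper label round it) and a white neck, about 90 g, standing on the bench, closed on top: body 48 mm diameter and 38 mm high, above it a neck of 34 mm diameter up to 60 mm, its top edge chamfered 2 mm. Origin: centre of its underside, z up. May be absent.
- cap_yellow: Yellow push-on cap for the yellow pot, about 20 g, lying on the bench closed side up, open side down: 44 mm diameter, 22 mm high, inside 39 mm diameter and 18 mm deep. Origin: centre of its lower (open) rim, z up. Sits loosely: on its pot the lower rim is 42 mm above the pot's underside, the cap's top 64 mm. Always present, even when its pot is not; it is then not needed.
- pot_green: Foil-sealed sample pot with a green body (paper label round it) and a white neck, about 90 g, standing on the bench, closed on top: body 48 mm diameter and 38 mm high, above it a neck of 34 mm diameter up to 60 mm, its top edge chamfered 2 mm. Origin: centre of its underside, z up. May be absent.
- cap_green: Green push-on cap for the green pot, about 20 g, lying on the bench closed side up, open side down: 44 mm diameter, 22 mm high, inside 39 mm diameter and 18 mm deep. Origin: centre of its lower (open) rim, z up. Sits loosely: on its pot the lower rim is 42 mm above the pot's underside, the cap's top 64 mm. Always present, even when its pot is not; it is then not needed.
- marker_black: Bystander, to be left alone: black marker pen; origin at the centre of its underside. 136 mm long, 14 mm high, lying along its x.
- marker_blue: Bystander, to be left alone: black marker pen with a navy cap; origin at the centre of its underside. 136 mm long, 14 mm high, lying along its x.
- tube_rack: Bystander, to be left alone: light blue tube rack; origin at the centre of its underside. 122 x 78 x 50 mm.
- cryo_box: Bystander, to be left alone: orange cryo box; origin at the centre of its underside. 132 x 132 x 47 mm.
- lab_timer: Bystander, to be left alone: white lab timer; origin at the centre of its underside. 62 x 66 x 17 mm.
- reagent_bottle: Bystander, to be left alone: amber reagent bottle; origin at the centre of its underside. 60 mm diameter, 130 mm high.
- tip_box: Bystander, to be left alone: pipette tip box with black rim; origin at the centre of its underside. 126 x 88 x 65 mm.

How it is judged (in metres and radians):
On the way:
1. the box lies flat on its back, mouth up, wholly on the cold slab (angle between box's own x axis and vertical above 3.08 rad and x of box in the frame of cold_slab between -0.129 and 0.129 m and y of box in the frame of cold_slab between -0.044 and 0.044 m and x of box_far in the frame of cold_slab between -0.129 and 0.129 m and y of box_far in the frame of cold_slab between -0.044 and 0.044 m and height (world z) of box below 0.066 m), for 0.3 s.
At the end, for the whole second after the job is handed in: The box lies mouth up, flat (within 3.5 degrees) and wholly on the cold slab (no end or side over the slab's edge by more than 6 mm); every pot that is present stands upright (within 7 degrees) on the floor inside the box and wears the cap of its own colour, fully down and level; all at rest (all of step 1 and linear speed of each of box, pot_red, cap_red, pot_blue, cap_blue, pot_yellow, cap_yellow, pot_green, cap_green below 0.02 m/s and x of pot_red in the frame of box between 0.022 and 0.034 m and y of pot_red in the frame of box between -0.065 and 0.065 m and z of pot_red in the frame of box between 0.018 and 0.202 m and angle between each of pot_red, pot_blue, pot_yellow, pot_green's own z axis and vertical below 0.12 rad and z of cap_red in the frame of pot_red between 0.039 and 0.0455 m and horizontal distance between cap_red and pot_red below 0.006 m and angle between each of cap_red, cap_blue, cap_yellow, cap_green's own z axis and vertical below 0.2 rad and x of pot_blue in the frame of box between 0.022 and 0.034 m and y of pot_blue in the frame of box between -0.065 and 0.065 m and z of pot_blue in the frame of box between 0.018 and 0.202 m and z of cap_blue in the frame of pot_blue between 0.039 and 0.0455 m and horizontal distance between cap_blue and pot_blue below 0.006 m and x of pot_yellow in the frame of box between 0.022 and 0.034 m and y of pot_yellow in the frame of box between -0.065 and 0.065 m and z of pot_yellow in the frame of box between 0.018 and 0.202 m and z of cap_yellow in the frame of pot_yellow between 0.039 and 0.0455 m and horizontal distance between cap_yellow and pot_yellow below 0.006 m and x of pot_green in the frame of box between 0.022 and 0.034 m and y of pot_green in the frame of box between -0.065 and 0.065 m and z of pot_green in the frame of box between 0.018 and 0.202 m and z of cap_green in the frame of pot_green between 0.039 and 0.0455 m and horizontal distance between cap_green and pot_green below 0.006 m); the robot touches nothing.
It fails at once if a bystander is shifted by more than 50 mm (distance of any of marker_black, marker_blue, tube_rack, cryo_box, lab_timer, reagent_bottle, tip_box from where it was at the start of the episode above 0.05 m).
It fails at once if the reagent bottle is tipped over (angle between reagent_bottle's own z axis and vertical above 0.5 rad).
Of pot_red, pot_blue, pot_yellow, pot_green only 3 to 4 are there at a start; the rules pass over those that are not, and their reading is None.
At some moment in a run one of pot_red, pot_blue, pot_yellow, pot_green may be knocked a few centimetres aside while the robot is not near it.
It also fails if it takes over 210 s, if anything falls off the work surface, if the arm or the gripper's body presses on something with over 40 N, if the wrist force passes 120 N, or if a joint passes its speed limit or range.

## Working session

There is one attempt and no reset: what is moved stays moved. The work goes in short steps, Python scripts to look and compute and a shell command to move; the robot and the scene stay as the last step left them, time stands still between calls to the robot, and variables do not carry over. Pictures are saved under pics/ and viewed, at most 14 in all, crops included, and the job is handed in when it is done.

```bash
ls; mkdir -p pics
python3 - <<'E'
from cell import manip
import cv2,numpy as np
np.set_printoptions(precision=4,suppress=True)
s=manip.state();print(s)
for n in("scene","side","wrist"):
    c=manip.get_calibration(n);print(n,c)
a=manip.read_camera("scene");b=manip.read_camera("side")
cv2.imwrite("pics/scene0.png",a);cv2.imwrite("pics/side0.png",b)
E
```

```text
pics
{'time_s': 0.0, 'joint_positions': array([-1.233 ,  0.4238,  1.6307, -0.    ,  1.0886, -0.019 ]), 'joint_velocities': array([-0.    , -0.0001, -0.001 , -0.0001, -0.0014,  0.0003]), 'joint_torque': array([  0.0016, -55.7377, -28.174 ,  -0.    ,   0.0073,  -0.    ]), 'tcp_pos': array([ 218.1288, -585.0765,  193.9598]), 'ee_rot': array([[ 0.937 ,  0.3493, -0.0005],
       [ 0.3493, -0.937 ,  0.0014],
       [ 0.    , -0.0015, -1.    ]]), 'ft_force': array([-0.6604, -0.3883, -0.3406]), 'ft_torque': array([-0.0092, -0.0212,  0.0092]), 'finger_force': 0.0, 'finger_gap': 85.60208001636686}
scene {'vertical_fov': 47.34290590348701, 'cx': 290.4249591859527, 'cy': 207.31423667696993, 'R': array([[ 0.2474,  0.9689, -0.005 ],
       [ 0.7292, -0.1895, -0.6576],
       [-0.6381,  0.159 , -0.7534]]), 't': array([ -78.5227, -270.8791, 1742.9127])}
side {'vertical_fov': 53.05940789974936, 'cx': 275.05735981078493, 'cy': 207.57618325134857, 'R': array([[-0.9963, -0.0859, -0.0074],
       [-0.0382,  0.5172, -0.855 ],
       [ 0.0772, -0.8515, -0.5186]]), 't': array([ 512.7114,  149.8353, 1309.1214])}
wrist {'vertical_fov': 61.832638998986305, 'cx': 283.193294217388, 'cy': 207.63044470533768, 'tool_from_camera': array([[  -0.0003,   -0.9596,   -0.2815,   71.0282],
       [   1.    ,   -0.    ,   -0.001 ,   -0.3902],
       [   0.0009,   -0.2815,    0.9596, -178.9228],
       [   0.    ,    0.    ,    0.    ,    1.    ]])}
```

View pics/scene0.png

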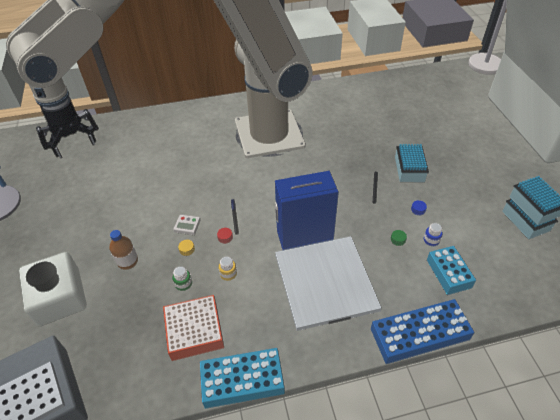

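View pics/side0.png

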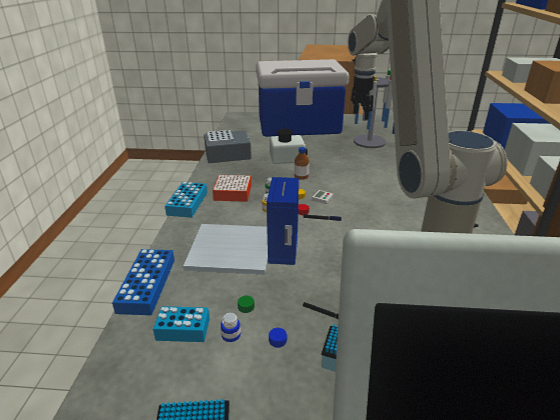

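The scene view shows pots green (181,278), yellow (227,268) and blue (433,234). The caps are yellow (186,247), red (225,235), green (398,237) and blue (419,208). The box top is at about (306,183) and the slab at about (327,282). I see no red pot so far.

```bash
cat > h.py <<'E'
from cell import manip
import cv2,numpy as np
np.set_printoptions(precision=1,suppress=True)
def cam(n):
    c=manip.get_calibration(n);f=210/np.tan(np.radians(c["vertical_fov"]/2))
    if n=="wrist":
        s=manip.state();T=np.array(c["tool_from_camera"]);R=s["ee_rot"]
        Rw=R@T[:3,:3];o=R@T[:3,3]+s["tcp_pos"]
    else:
        Rw=np.array(c["R"]).T;o=-Rw@np.array(c["t"])
    return f,c["cx"],c["cy"],Rw,o
def ray(C,p,z):
    f,cx,cy,Rw,o=C
    d=Rw@np.array([(p[0]-cx)/f,(p[1]-cy)/f,1]);return o+d*(z-o[2])/d[2]
RNG={"red":[(0,6),(172,180)],"yellow":[(20,32)],"green":[(50,80)],"blue":[(112,128)]}
def blobs(img,col,amin=30,smin=120,vmin=60):
    h=cv2.cvtColor(img,cv2.COLOR_BGR2HSV);m=np.zeros(h.shape[:2],np.uint8)
    for a,b in RNG[col]: m|=cv2.inRange(h,(a,smin,vmin),(b,255,255))
    n,l,st,ce=cv2.connectedComponentsWithStats(m)
    return [(ce[i],st[i]) for i in range(1,n) if st[i][4]>=amin],m
E
python3 - <<'E'
from h import *
im=cv2.imread("pics/scene0.png");C=cam("scene")
for c in RNG:
    for ce,st in blobs(im,c)[0]:
        if 150<ce[0]<470 and 160<ce[1]<300: print(c,ce,st,"z18",ray(C,ce,18)[:2],"z60",ray(C,ce,60)[:2])
h=cv2.cvtColor(im,cv2.COLOR_BGR2HSV)
print("slab hsv",h[280,325],h[300,330],"bench",h[330,340])
for p in [(277,250),(347,240),(379,298),(297,325)]: print("slab",p,ray(C,p,18)[:2])
for p in [(275,180),(334,173),(338,185),(279,193)]: print("box",p,ray(C,p,220)[:2])
cv2.imwrite("pics/z0.png",cv2.resize(im[160:340,170:390],None,fx=3.3,fy=3.3,interpolation=cv2.INTER_CUBIC))
E
```

```text
red [224.  233.4] [217 228  15  12 138] z18 [ 433.  -232.2] z60 [ 466.7 -232.9]
yellow [185.8 246.8] [179 240  15  15 187] z18 [ 454.1 -346.8] z60 [ 487.1 -343.3]
yellow [227.  269.3] [219 261  16  13  68] z18 [ 560.8 -244.1] z60 [ 589.7 -244.4]
green [398.6 235.4] [392 230  14  11 120] z18 [569.6 263.9] z60 [598.1 244.5]
blue [306.  201.5] [ 275  171   63   78 2913] z18 [372.3  36.3] z60 [408.3  25.4]
blue [418.4 207.1] [411 201  16  14 162] z18 [481.9 366.4] z60 [513.8 343.1]
blue [432.3 235. ] [426 228  16  12  62] z18 [593.1 360. ] z60 [620.8 337. ]
slab hsv [105  11 186] [103  10 180] bench [ 30  12 128]
slab (277, 250) [531.3 -94.3]
slab (347, 240) [547.6 111.7]
slab (379, 298) [751.8 131.7]
slab (297, 325) [773.1 -99. ]
box (275, 180) [450.4 -75.3]
box (334, 173) [464.9  85. ]
box (338, 185) [510.3  81.5]
box (279, 193) [499.1 -75.9]
```

View pics/z0.png

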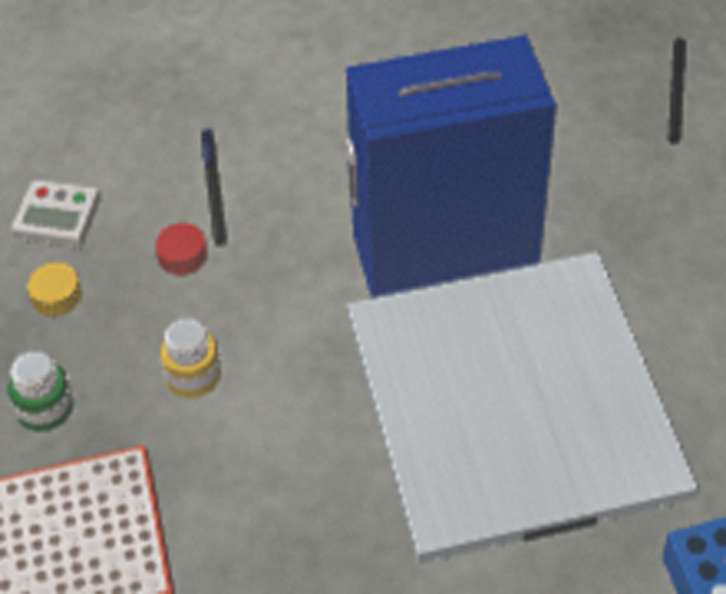

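The crop shows the slab corners at (348,303), (598,253), (695,490) and (418,555). The box top corners are at (347,67), (527,37), (553,100) and (372,130). There is no red pot in this area.

Run:
```python
from h import *
C=cam("scene")
def q(l,z):
    P=np.array([ray(C,(170+a/3.3,160+b/3.3),z)[:2] for a,b in l]);print(P.tolist() and P, "c",P.mean(0),"sides",[np.linalg.norm(P[i]-P[(i+1)%4]) for i in range(4)])
    e=(P[1]-P[0]+P[2]-P[3]);f=P[3]-P[0]+P[2]-P[1];print("yaw",np.arctan2(-e[0],e[1]),np.arctan2(f[1],f[0]))
q([(348,303),(598,253),(695,490),(418,555)],18)
q([(347,67),(527,37),(553,100),(372,130)],220)
f,cx,cy,R,o=C
for n,p in dict(yneck=(186,333),gneck=(35,364)).items(): print(n,ray(C,(170+p[0]/3.3,160+p[1]/3.3),60)[:2])
print("blue pot neck",ray(C,(432.5,228),60))
s=manip.state();print(s["tcp_pos"])
```

```text
[[ 536.4 -100. ]
 [ 539.   127.6]
 [ 782.1  124.3]
 [ 781.5 -102. ]] c [659.8  12.5] sides [np.float64(227.67248507691204), np.float64(243.11576026635052), np.float64(226.3795378747586), np.float64(245.04166805631831)]
yaw -0.007189643380664403 -0.010803900437415416
[[451.6 -75.1]
 [455.4  75.8]
 [528.3  74.5]
 [523.3 -71.8]] c [489.6   0.8] sides [np.float64(150.98902414929265), np.float64(72.92398054138488), np.float64(146.41589481462907), np.float64(71.75527625472623)]
yaw -0.029475378157523806 0.013679486819624968
yneck [ 562.3 -241.7]
gneck [ 561.7 -365.2]
blue pot neck [597.5 348.8  60. ]
[ 218.1 -585.1  194. ]
```

```bash
R='{"dx":0.395,"dy":-0.482,"dz":-0.06,"roll":0.357}'; python3 -m jog '[{"dz":-0.04},{"dz":-0.06},{"dx":0.390,"dy":-0.482,"dz":-0.06,"roll":0.357},{"dx":0.390,"dy":-0.482,"dz":-0.06,"roll":0.357},{"dx":0.390,"dy":-0.482,"dz":-0.06,"roll":0.357},{"dx":0.390,"dy":-0.482,"dz":-0.06,"roll":0.357},{"dx":0.390,"dy":-0.482,"dz":-0.06,"roll":0.357},{"dx":0.390,"dy":-0.482,"dz":-0.06,"roll":0.357},{"dx":0.390,"dy":-0.482,"dz":-0.06,"roll":0.357},{"dx":0.390,"dy":-0.482,"dz":-0.06,"roll":0.357},{"dx":0.390,"dy":-0.482,"dz":-0.06,"roll":0.357},{"dx":0.390,"dy":-0.482,"dz":-0.06,"roll":0.357},{"dx":0.390,"dy":-0.482,"dz":-0.06,"roll":0.357},{"dx":0.390,"dy":-0.482,"dz":-0.06,"roll":0.357},{"dx":0.390,"dy":-0.482,"dz":-0.06,"roll":0.357},{"dx":0.390,"dy":-0.482,"dz":-0.06,"roll":0.357},{"dx":0.390,"dy":-0.482,"dz":-0.06,"roll":0.357},{"dx":0.390,"dy":-0.482,"dz":-0.06,"roll":0.357},{"dx":0.390,"dy":-0.482,"dz":-0.06,"roll":0.357},{"dx":0.390,"dy":-0.482,"dz":-0.06,"roll":0.357}]' -1; python3 -c "
from h import *
np.set_printoptions(precision=3,suppress=True)
print(manip.state()['ee_rot'],manip.state()['tcp_pos'])"
```

```text
[[ 0.937  0.349 -0.   ]
 [ 0.349 -0.937  0.001]
 [ 0.    -0.001 -1.   ]] [ 218.121 -585.098  194.011]invalid input at $[0]: expected keys dx, dy, dz, roll
```

```bash
python3 -m jog '[{"dx":0,"dy":0,"dz":-0.04,"roll":0.1},{"dx":0,"dy":0,"dz":-0.06,"roll":0.2},{"dx":0.39,"dy":-0.482,"dz":-0.06,"roll":0.357},{"dx":0.39,"dy":-0.482,"dz":-0.06,"roll":0.357},{"dx":0.39,"dy":-0.482,"dz":-0.06,"roll":0.357},{"dx":0.39,"dy":-0.482,"dz":-0.06,"roll":0.357},{"dx":0.39,"dy":-0.482,"dz":-0.06,"roll":0.357},{"dx":0.39,"dy":-0.482,"dz":-0.06,"roll":0.357},{"dx":0.39,"dy":-0.482,"dz":-0.06,"roll":0.357},{"dx":0.39,"dy":-0.482,"dz":-0.06,"roll":0.357},{"dx":0.39,"dy":-0.482,"dz":-0.06,"roll":0.357},{"dx":0.39,"dy":-0.482,"dz":-0.06,"roll":0.357},{"dx":0.39,"dy":-0.482,"dz":-0.06,"roll":0.357},{"dx":0.39,"dy":-0.482,"dz":-0.06,"roll":0.357},{"dx":0.39,"dy":-0.482,"dz":-0.06,"roll":0.357},{"dx":0.39,"dy":-0.482,"dz":-0.06,"roll":0.357},{"dx":0.39,"dy":-0.482,"dz":-0.06,"roll":0.357},{"dx":0.39,"dy":-0.482,"dz":-0.06,"roll":0.357},{"dx":0.39,"dy":-0.482,"dz":-0.06,"roll":0.357},{"dx":0.39,"dy":-0.482,"dz":-0.06,"roll":0.357}]' -1; python3 -c "
from h import *
np.set_printoptions(precision=3,suppress=True)
print(manip.state()['ee_rot'],manip.state()['tcp_pos'])"
```

```text
time_s: 1.77
tcp_pos: [414.9, 2.1, 254.4]
ee_rot: [[1.0, 0.001, -0.001], [0.001, -1.0, -0.0], [-0.001, 0.0, -1.0]]
ft_force: [-0.5, 0.1, -0.5]
finger_gap: 0.2
finger_force: 0.0
[[ 1.     0.001 -0.001]
 [ 0.001 -1.    -0.   ]
 [-0.001  0.    -1.   ]] [414.897   2.142 254.383]
```

```bash
python3 -m jog '[{"dx":0,"dy":0,"dz":0.02,"roll":0},{"dx":0,"dy":0,"dz":0.042,"roll":0},{"dx":0.01,"dy":0,"dz":0.042,"roll":0},{"dx":0.02,"dy":0,"dz":0.042,"roll":0},{"dx":0.03,"dy":0,"dz":0.042,"roll":0},{"dx":0.038,"dy":0,"dz":0.042,"roll":0},{"dx":0.046,"dy":0,"dz":0.04,"roll":0},{"dx":0.054,"dy":0,"dz":0.038,"roll":0},{"dx":0.062,"dy":0,"dz":0.036,"roll":0},{"dx":0.07,"dy":0,"dz":0.034,"roll":0},{"dx":0.078,"dy":0,"dz":0.032,"roll":0},{"dx":0.086,"dy":0,"dz":0.03,"roll":0}]'; python3 -m jog '[{"dx":0.006,"dy":0,"dz":-0.001,"roll":0},{"dx":0.012,"dy":0,"dz":-0.002,"roll":0},{"dx":0.018,"dy":0,"dz":-0.003,"roll":0},{"dx":0.024,"dy":0,"dz":-0.004,"roll":0},{"dx":0.030,"dy":0,"dz":-0.005,"roll":0},{"dx":0.036,"dy":0,"dz":-0.006,"roll":0},{"dx":0.042,"dy":0,"dz":-0.006,"roll":0},{"dx":0.042,"dy":0,"dz":-0.006,"roll":0}]'; python3 -c "
from h import *
cv2.imwrite('pics/side1.png',np.hstack([manip.read_camera('side')[100:400,100:400],manip.read_camera('scene')[100:400,150:500]]))"
```

```text
time_s: 2.77
tcp_pos: [502.2, 2.3, 225.0]
ee_rot: [[1.0, -0.0, 0.0], [-0.0, -1.0, 0.0], [0.0, -0.0, -1.0]]
ft_force: [0.5, -0.3, 0.4]
finger_gap: -0.2
finger_force: 0.0
time_s: 3.43
tcp_pos: [544.7, 2.2, 230.8]
ee_rot: [[1.0, -0.0, 0.001], [-0.0, -1.0, -0.0], [0.001, 0.0, -1.0]]
ft_force: [-0.4, -0.0, 0.3]
finger_gap: 0.3
finger_force: 0.0
```

View pics/side1.png

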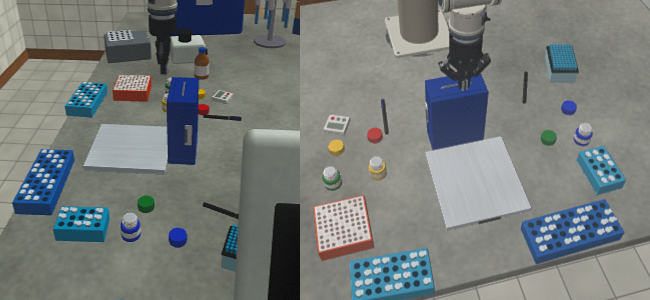

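The box still stands: the fingers slipped over its top edge. I'll go back and push lower, without rising.

```bash
python3 -m jog '[{"dx":0,"dy":0,"dz":-0.02,"roll":0},{"dx":-0.04,"dy":0,"dz":-0.02,"roll":0},{"dx":-0.08,"dy":0,"dz":-0.02,"roll":0},{"dx":-0.12,"dy":0,"dz":-0.02,"roll":0},{"dx":-0.135,"dy":0,"dz":-0.01,"roll":0},{"dx":-0.135,"dy":0,"dz":0.03,"roll":0},{"dx":-0.135,"dy":0,"dz":0.038,"roll":0},{"dx":-0.135,"dy":0,"dz":0.038,"roll":0}]'; python3 -m jog '[{"dx":0.01,"dy":0,"dz":0,"roll":0},{"dx":0.02,"dy":0,"dz":0,"roll":0},{"dx":0.03,"dy":0,"dz":0,"roll":0},{"dx":0.036,"dy":0,"dz":0,"roll":0},{"dx":0.042,"dy":0,"dz":0,"roll":0},{"dx":0.048,"dy":0,"dz":0,"roll":0},{"dx":0.054,"dy":0,"dz":0,"roll":0},{"dx":0.06,"dy":0,"dz":0,"roll":0}]'
```

```text
time_s: 4.2
tcp_pos: [406.2, 2.3, 191.0]
ee_rot: [[1.0, -0.0, -0.005], [-0.0, -1.0, 0.0], [-0.005, -0.0, -1.0]]
ft_force: [0.1, -0.0, -0.1]
finger_gap: 0.1
finger_force: 0.0
time_s: 4.87
tcp_pos: [468.9, 2.2, 192.7]
ee_rot: [[1.0, -0.0, -0.0], [-0.0, -1.0, -0.0], [-0.0, 0.0, -1.0]]
ft_force: [-0.1, 0.0, 0.3]
finger_gap: 0.2
finger_force: 0.0
```

```bash
python3 -c "
from h import *
cv2.imwrite('pics/side2.png',cv2.resize(manip.read_camera('side')[140:300,180:380],None,fx=3,fy=3))"
```

```text
(no output)
```

View pics/side2.png

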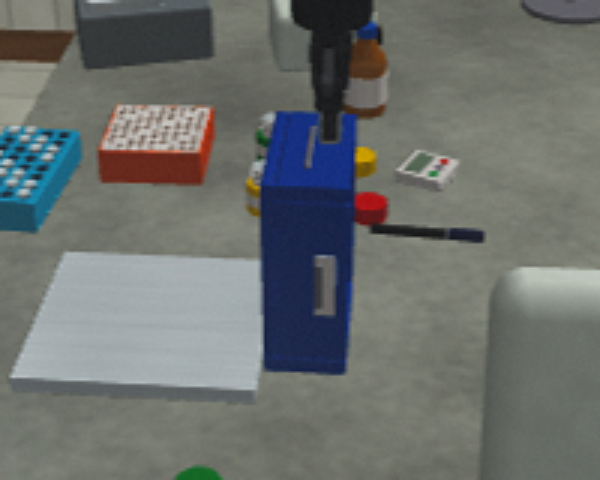

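The side view shows the box upright with the fingers ending over its top face at (330,138). I'll check where the TCP should project.

Run:
```python
from h import *
def pj(n,X):
    f,cx,cy,R,o=cam(n);c=R.T@(np.array(X)-o);return np.array([cx+f*c[0]/c[2],cy+f*c[1]/c[2]])
t=manip.state()['tcp_pos']
pz=(pj("side",t)-[180,140])*3
print(t,pz)
C=cam("side")
for p in [(275,112),(357,118),(353,192),(263,190)]: print(p,ray(C,(180+p[0]/3,140+p[1]/3),220))
for p in [(263,368),(345,373)]: print(p,ray(C,(180+p[0]/3,140+p[1]/3),0))
for p in [(263,260),(255,395),(12,385),(65,252)]: print(p,ray(C,(180+p[0]/3,140+p[1]/3),18))
im=manip.read_camera("scene");cv2.imwrite("pics/sc3.png",cv2.resize(im[100:260,230:430],None,fx=3,fy=3))
```

```text
[470.2   2.2 192.9] [328.5 170.3]
(275, 112) [529.2 -66.6 220. ]
(357, 118) [445.  -59.3 220. ]
(353, 192) [443.1  87.7 220. ]
(263, 190) [525.6  90.2 220. ]
(263, 368) [530.8  75.2   0. ]
(345, 373) [447.2  76.8  -0. ]
(263, 260) [547.7 -94.6  18. ]
(255, 395) [531.8 139.4  18. ]
(12, 385) [771.1 142.7  18. ]
(65, 252) [774.7 -94.   18. ]
```

View pics/sc3.png

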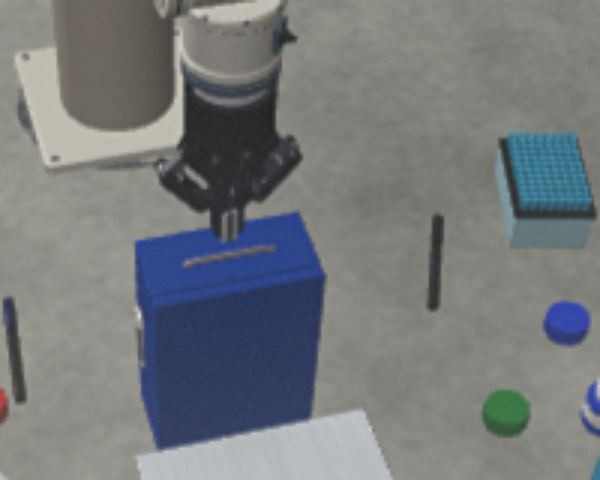

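Both views show the fingers ending at or above the top face, although the TCP reads z=193. I'll raise the arm and check the tip against its projection in free space.

```bash
python3 -m jog '[{"dx":0,"dy":0,"dz":-0.04,"roll":0},{"dx":0,"dy":0,"dz":-0.08,"roll":0},{"dx":0,"dy":0,"dz":-0.12,"roll":0},{"dx":0,"dy":0,"dz":-0.12,"roll":0},{"dx":0,"dy":0,"dz":-0.12,"roll":0}]'
python3 - <<'E'
from h import *
def pj(n,X):
    f,cx,cy,R,o=cam(n);c=R.T@(np.array(X)-o);return np.array([cx+f*c[0]/c[2],cy+f*c[1]/c[2]])
t=manip.state()['tcp_pos'];print(t)
o=[]
for n in("side","scene"):
    im=manip.read_camera(n);p=pj(n,t);x,y=(p-[60,70]).astype(int)
    x=max(x,0);y=max(y,0)
    c=cv2.resize(im[y:y+140,x:x+120],None,fx=3,fy=3);q=(p-[x,y])*3;print(n,p,q)
    cv2.drawMarker(c,tuple(int(v) for v in q),(0,255,0),0,14,1);o.append(c)
cv2.imwrite("pics/tip.png",np.hstack(o))
E
```

```text
time_s: 5.38
tcp_pos: [469.6, 2.2, 315.1]
ee_rot: [[1.0, -0.0, 0.005], [-0.0, -1.0, -0.0], [0.005, 0.0, -1.0]]
ft_force: [0.6, 0.4, -0.2]
finger_gap: -0.2
finger_force: 0.0
[469.6   2.2 315.1]
side [290.1 159. ] [180.4 212.9]
scene [305.6 153.3] [181.8 210.8]
```

View pics/tip.png

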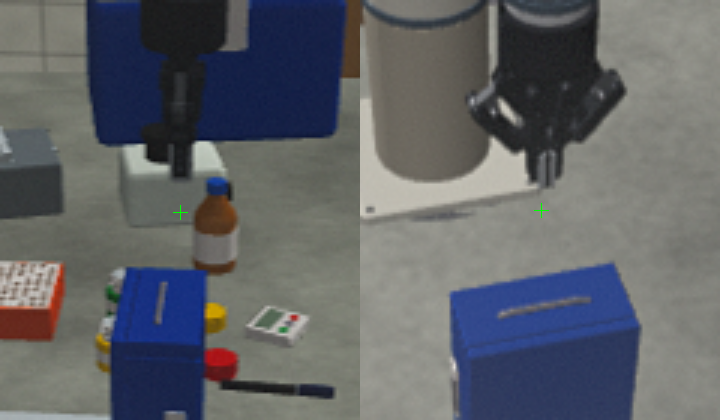

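Run:
```python
from h import *
L=[]
for n,p,q,m in(("side",(290.1,159.0),(180.4,212.9),(180,178)),("scene",(305.6,153.3),(181.8,210.8),(183,187))):
    C=cam(n);px=np.array(p)+(np.array(m)-q)/3
    o=C[4];d=ray(C,px,0)-o;d/=np.linalg.norm(d);L.append((o,d))
A=sum(np.eye(3)-np.outer(d,d) for o,d in L);b=sum((np.eye(3)-np.outer(d,d))@o for o,d in L)
X=np.linalg.solve(A,b);print(X,[np.linalg.norm(np.cross(X-o,d)) for o,d in L])
w=manip.read_camera("wrist");cv2.imwrite("pics/w0.png",w)
```

```text
[472.4   0.5 347.3] [np.float64(2.6179264603603802), np.float64(2.6179264603604824)]
```

View pics/w0.png

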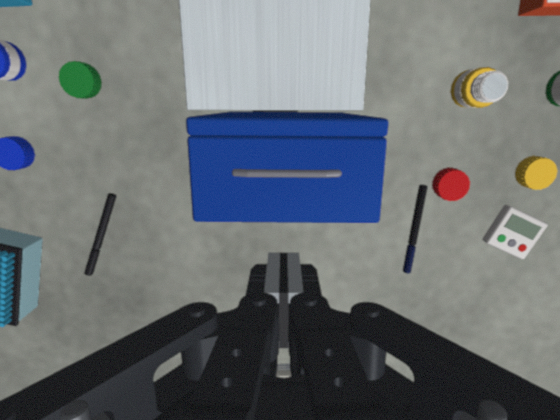

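The wrist view shows the box top with corners (190,137), (386,137), (381,221) and (193,222), and the caps and pots on either side. The real fingertips sit about 32 mm above the reported TCP. Next I'll check the wrist camera against known sizes.

Run:
```python
from h import *
im=cv2.imread("pics/w0.png");C=cam("wrist")
for p in [(190,137),(386,137),(381,221),(193,222)]: print("box",ray(C,p,220)[:2])
for p in [(188,109),(364,109)]: print("slab",ray(C,p,18)[:2])
for c in RNG:
    for ce,st in blobs(im,c,150)[0]: print(c,ce,st,"z22",ray(C,ce,20)[:2])
print("yneck z60",ray(C,(489,85),60))
```

```text
box [514.4  73.3]
box [514.4 -75.2]
box [447.2 -76.7]
box [446.4  76.1]
slab [532.  126.2]
slab [ 531.9 -101.8]
red [540.8   8.7] [519   0  41  16 353] z22 [ 647.3 -305.4]
red [451.  184.1] [433 168  37  33 934] z22 [ 432.9 -227.1]
yellow [472.7  87.9] [462  67  32  41 450] z22 [ 557.7 -237.6]
yellow [536.1 172.4] [ 516  156   41   34 1067] z22 [ 449.1 -340.2]
green [79.5 79.6] [  59   62   42   36 1171] z22 [567.9 259.9]
blue [ 3.5 61.2] [  0  44  10  34 235] z22 [589.5 351. ]
blue [20.1 63.5] [ 11  44  15  36 156] z22 [586.8 330.9]
blue [ 15.1 153. ] [  0 137  35  33 973] z22 [475.5 361.4]
yneck z60 [ 559.2 -235.6   60. ]
```

```bash
python3 -m jog '[{"dx":-0.04,"dy":0,"dz":0,"roll":0},{"dx":-0.06,"dy":0,"dz":0.03,"roll":0},{"dx":-0.06,"dy":0,"dz":0.07,"roll":0},{"dx":-0.06,"dy":0,"dz":0.11,"roll":0},{"dx":-0.06,"dy":0,"dz":0.143,"roll":0},{"dx":-0.05,"dy":0,"dz":0.143,"roll":0},{"dx":-0.04,"dy":0,"dz":0.143,"roll":0},{"dx":-0.03,"dy":0,"dz":0.143,"roll":0},{"dx":-0.022,"dy":0,"dz":0.143,"roll":0},{"dx":-0.014,"dy":0,"dz":0.143,"roll":0},{"dx":-0.006,"dy":0,"dz":0.143,"roll":0},{"dx":0.002,"dy":0,"dz":0.143,"roll":0}]'; python3 -m jog '[{"dx":0.008,"dy":0,"dz":0,"roll":0},{"dx":0.016,"dy":0,"dz":-0.001,"roll":0},{"dx":0.024,"dy":0,"dz":-0.002,"roll":0},{"dx":0.030,"dy":0,"dz":-0.003,"roll":0},{"dx":0.036,"dy":0,"dz":-0.004,"roll":0},{"dx":0.042,"dy":0,"dz":-0.005,"roll":0}]'; python3 -m jog '[{"dx":0.005,"dy":0,"dz":0,"roll":0},{"dx":0.010,"dy":0,"dz":0,"roll":0},{"dx":0.015,"dy":0,"dz":0,"roll":0},{"dx":0.02,"dy":0,"dz":0,"roll":0},{"dx":0.025,"dy":0,"dz":0,"roll":0},{"dx":0.03,"dy":0,"dz":0,"roll":0},{"dx":0.03,"dy":0,"dz":0,"roll":0},{"dx":0.0,"dy":0,"dz":-0.04,"roll":0},{"dx":0.0,"dy":0,"dz":-0.08,"roll":0},{"dx":0.0,"dy":0,"dz":-0.12,"roll":0},{"dx":0.0,"dy":0,"dz":-0.12,"roll":0},{"dx":0.0,"dy":0,"dz":-0.12,"roll":0},{"dx":0.0,"dy":0,"dz":-0.12,"roll":0}]';  python3 -c "
from h import *
cv2.imwrite('pics/w1.png',np.hstack([manip.read_camera('wrist')[:300,150:420],manip.read_camera('side')[100:400,100:400],]))"
```

```text
time_s: 6.53
tcp_pos: [471.9, 2.2, 170.7]
ee_rot: [[1.0, -0.0, 0.002], [-0.0, -1.0, -0.0], [0.002, 0.0, -1.0]]
ft_force: [-0.5, -0.4, 0.8]
finger_gap: 0.3
finger_force: 0.3
time_s: 7.03
tcp_pos: [513.0, 2.2, 174.8]
ee_rot: [[1.0, -0.0, -0.0], [-0.0, -1.0, 0.0], [-0.0, -0.0, -1.0]]
ft_force: [0.3, -0.2, 0.6]
finger_gap: -0.1
finger_force: 0.0
time_s: 8.12
tcp_pos: [512.2, 2.2, 294.6]
ee_rot: [[1.0, -0.0, 0.0], [-0.0, -1.0, -0.0], [0.0, 0.0, -1.0]]
ft_force: [0.3, -0.6, 0.0]
finger_gap: -0.4
finger_force: 0.0
```

View pics/w1.png

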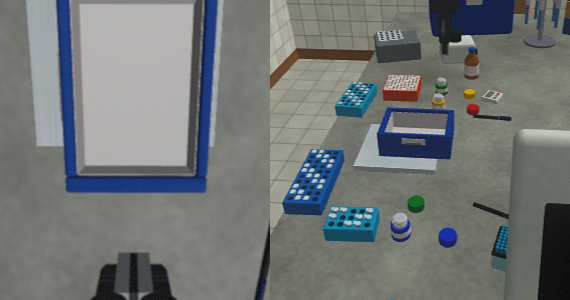

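The box now lies on its back, mouth up. Its near end is at about row 185 in the wrist view, overhanging the slab's near edge (row 147). There is no red pot anywhere.

Run:
```python
from h import *
C=cam("wrist")
for p in [(67,180),(205,178),(67,191),(205,191)]: print("rim",ray(C,(p[0]+150,p[1]),102)[:2],"bottom",ray(C,(p[0]+150,p[1]),18)[:2])
for p in [(38,147),(219,147)]: print("slab",ray(C,(p[0]+150,p[1]),18)[:2])
im=manip.read_camera("scene");cv2.imwrite("pics/sc4.png",im)
```

```text
rim [504.1  74. ] bottom [486.2  90.2]
rim [506.2 -74.3] bottom [488.8 -91.7]
rim [491.9  74.6] bottom [471.2  91. ]
rim [491.8 -75.1] bottom [471.2 -92.7]
slab [529.4 125.1]
slab [ 529.3 -107.3]
```

```bash
python3 -m jog '[{"dx":-0.04,"dy":0,"dz":0,"roll":0},{"dx":-0.062,"dy":-0.004,"dz":0.04,"roll":0},{"dx":-0.062,"dy":-0.004,"dz":0.08,"roll":0},{"dx":-0.062,"dy":-0.004,"dz":0.12,"roll":0},{"dx":-0.062,"dy":-0.004,"dz":0.16,"roll":0},{"dx":-0.062,"dy":-0.004,"dz":0.2,"roll":0},{"dx":-0.062,"dy":-0.004,"dz":0.24,"roll":0},{"dx":-0.062,"dy":-0.004,"dz":0.262,"roll":0},{"dx":-0.05,"dy":-0.004,"dz":0.262,"roll":0},{"dx":-0.04,"dy":-0.004,"dz":0.262,"roll":0},{"dx":-0.03,"dy":-0.004,"dz":0.262,"roll":0}]';  python3 -m jog '[{"dx":0.008,"dy":0,"dz":0,"roll":0},{"dx":0.016,"dy":0,"dz":0,"roll":0},{"dx":0.024,"dy":0,"dz":0,"roll":0},{"dx":0.032,"dy":0,"dz":0,"roll":0},{"dx":0.04,"dy":0,"dz":0,"roll":0},{"dx":0.045,"dy":0,"dz":0,"roll":0}]'; python3 -m jog '[{"dx":0.003,"dy":0,"dz":0,"roll":0},{"dx":0.006,"dy":0,"dz":0,"roll":0},{"dx":0.006,"dy":0,"dz":0,"roll":0}]'; python3 -m jog '[{"dx":-0.03,"dy":0,"dz":0,"roll":0},{"dx":-0.03,"dy":0,"dz":-0.04,"roll":0},{"dx":-0.03,"dy":0,"dz":-0.08,"roll":0},{"dx":-0.03,"dy":0,"dz":-0.12,"roll":0},{"dx":0.0,"dy":0,"dz":-0.16,"roll":0},{"dx":0.03,"dy":0,"dz":-0.2,"roll":0},{"dx":0.06,"dy":0,"dz":-0.24,"roll":0},{"dx":0.06,"dy":0,"dz":-0.28,"roll":0},{"dx":0.06,"dy":0,"dz":-0.32,"roll":0},{"dx":0.06,"dy":0,"dz":-0.32,"roll":0},{"dx":0.06,"dy":0,"dz":-0.32,"roll":0}]';python3 -c "
from h import *
cv2.imwrite('pics/w2.png',manip.read_camera('wrist'))"
```

```text
time_s: 9.18
tcp_pos: [482.2, 6.2, 31.8]
ee_rot: [[1.0, -0.0, -0.003], [-0.0, -1.0, 0.0], [-0.003, -0.0, -1.0]]
ft_force: [-5.0, 0.6, 0.3]
finger_gap: -0.1
finger_force: 0.0
time_s: 9.68
tcp_pos: [528.7, 6.2, 33.1]
ee_rot: [[1.0, -0.0, 0.001], [-0.0, -1.0, -0.0], [0.001, 0.0, -1.0]]
ft_force: [-3.4, 0.1, 2.0]
finger_gap: -0.4
finger_force: 1.9
time_s: 9.93
tcp_pos: [534.1, 6.2, 32.8]
ee_rot: [[1.0, -0.0, 0.001], [-0.0, -1.0, -0.0], [0.001, 0.0, -1.0]]
ft_force: [-0.3, 0.3, -0.7]
finger_gap: -0.0
finger_force: 0.4
time_s: 10.85
tcp_pos: [597.1, 6.2, 359.1]
ee_rot: [[1.0, -0.0, 0.012], [-0.0, -1.0, -0.0], [0.012, 0.0, -1.0]]
ft_force: [0.1, -0.2, 0.6]
finger_gap: -0.1
finger_force: 0.0
```

View pics/w2.png

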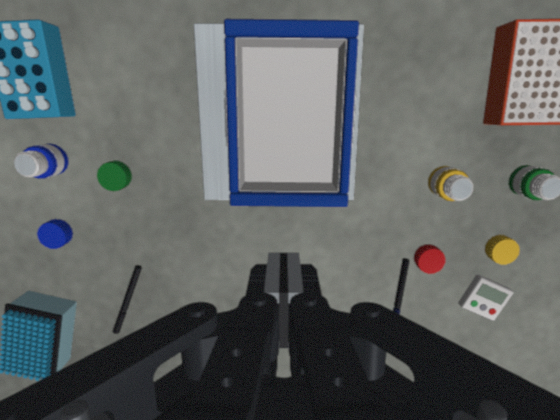

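The wrist view shows all of the box rim, from (225,20) to (349,206), and slab corners at (195,24), (363,24), (354,200) and (204,200). The pots are blue (40,160), yellow (452,184) and green (535,184), and all four caps are in view.

Run:
```python
from h import *
C=cam("wrist");im=cv2.imread("pics/w2.png")
def q(n,l,z):
    P=np.array([ray(C,p,z)[:2] for p in l]);print(n,P.tolist(),P.mean(0))
np.set_printoptions(precision=1)
q("rim",[(225,20),(358,20),(349,206),(229,206)],102)
q("slab",[(195,24),(363,24),(354,200),(204,200)],18)
q("floor",[(243,46),(340,46),(338,184),(243,184)],32)
for c in RNG:
    for ce,st in blobs(im,c,250)[0]: print(c,ce,st,"z20",ray(C,ce,20)[:2])
for n,p in dict(y=(459,187),g=(546,186),b=(30,161)).items(): print("neck",n,ray(C,p,60)[:2])
```

```text
rim [[758.85879935981, 71.54347192781056], [758.7588511589319, -76.74114753379779], [543.3972053066391, -77.69860005380929], [543.4445392720156, 76.33921605612905]] [651.1  -1.6]
slab [[772.2497184161358, 124.45126070494746], [772.1001044316287, -99.8038496892945], [529.3177893025786, -101.13305245820747], [529.3911852144886, 127.62694960364765]] [650.8  12.8]
floor [[743.0488496951176, 59.7433838634589], [742.9684013860636, -68.22265090023384], [557.2194617510029, -73.46268704132093], [557.269048653008, 65.68874997828102]] [650.1  -4.1]
red [510.7  67.1] [491  19  69 106 950] z20 [ 718.1 -305.1]
red [429.5 258.8] [415 245  30  29 666] z20 [ 432.9 -226.4]
yellow [446.1 181.8] [436 170  31  31 287] z20 [ 558. -237.]
yellow [502.1 249.4] [486 235  34  30 740] z20 [ 449.  -339.3]
green [113.7 175.6] [ 98 162  33  29 744] z20 [567.5 259.5]
blue [ 45.5 159.9] [ 25 146  32  32 330] z20 [591.  356.7]
blue [ 54.3 233.7] [ 37 220  36  29 775] z20 [475.6 364.5]
neck y [ 558.9 -236.9]
neck g [ 560.3 -357.1]
neck b [595.3 350.9]
```

```bash
cat >> h.py <<'E'
def find(col,z,near,rad=45):
    """centre of coloured disc/ring of top height z near world xy"""
    C=cam("wrist");im=manip.read_camera("wrist");bl,m=blobs(im,col,40)
    n,l,st,ce=cv2.connectedComponentsWithStats(m);best=np.zeros_like(m)
    for i in range(1,n):
        if st[i][4]>=40 and np.linalg.norm(ray(C,ce[i],z)[:2]-near)<rad: best[l==i]=255
    if not best.any(): print("none");return im
    pts=cv2.findNonZero(best);c,r=cv2.minEnclosingCircle(pts);w=ray(C,c,z);t=manip.state()["tcp_pos"]
    d=np.linalg.norm(ray(C,(c[0]+r,c[1]),z)-w)
    print(col,"px",c,"r",r,"world",w[:2],"radius mm",d,"delta from tcp",w[:2]-t[:2],"tcp",t);return im
E
python3 -m jog '[{"dx":-0.03,"dy":0.04,"dz":0,"roll":0},{"dx":-0.219,"dy":0.345,"dz":0.15,"roll":0},{"dx":-0.219,"dy":0.345,"dz":0.15,"roll":0},{"dx":-0.219,"dy":0.345,"dz":0.15,"roll":0},{"dx":-0.219,"dy":0.345,"dz":0.15,"roll":0},{"dx":-0.219,"dy":0.345,"dz":0.15,"roll":0},{"dx":-0.219,"dy":0.345,"dz":0.15,"roll":0},{"dx":-0.219,"dy":0.345,"dz":0.15,"roll":0},{"dx":-0.219,"dy":0.345,"dz":0.15,"roll":0},{"dx":-0.219,"dy":0.345,"dz":0.15,"roll":0},{"dx":-0.219,"dy":0.345,"dz":0.15,"roll":0},{"dx":-0.219,"dy":0.345,"dz":0.15,"roll":0},{"dx":-0.219,"dy":0.345,"dz":0.19,"roll":0},{"dx":-0.219,"dy":0.345,"dz":0.24,"roll":0},{"dx":-0.219,"dy":0.345,"dz":0.24,"roll":0},{"dx":-0.219,"dy":0.345,"dz":0.24,"roll":0},{"dx":-0.219,"dy":0.345,"dz":0.24,"roll":0}]' 0.45
python3 -c "
from h import *
find('yellow',22,[449,-339])"
```

```text
time_s: 12.32
tcp_pos: [374.6, -338.4, 113.0]
ee_rot: [[1.0, 0.0, -0.001], [0.0, -1.0, 0.001], [-0.001, -0.001, -1.0]]
ft_force: [0.6, 0.2, 0.5]
finger_gap: 61.7
finger_force: 0.0
yellow px (294.6348571777344, 100.01667022705078) r 31.12847328186035 world [ 448.7 -346.3] radius mm 22.90219745432905 delta from tcp [73.4 -7.2] tcp [ 375.4 -339.1  114.1]
```

```bash
python3 -m jog '[{"dx":0.04,"dy":0.007,"dz":0.03,"roll":0},{"dx":0.0735,"dy":0.007,"dz":0.06,"roll":0},{"dx":0.0735,"dy":0.007,"dz":0.09,"roll":0},{"dx":0.0735,"dy":0.007,"dz":0.12,"roll":0},{"dx":0.0735,"dy":0.007,"dz":0.125,"roll":0},{"dx":0.0735,"dy":0.007,"dz":0.125,"roll":0}]';python3 -m jog '[{"dx":0,"dy":0,"dz":0.008,"roll":0},{"dx":0,"dy":0,"dz":0.008,"roll":0}]';python3 -m jog '[{"dx":0,"dy":0,"dz":0.005,"roll":0},{"dx":0,"dy":0,"dz":0.005,"roll":0}]'
```

```text
time_s: 12.87
tcp_pos: [447.7, -345.3, -12.3]
ee_rot: [[1.0, 0.0, -0.001], [0.0, -1.0, 0.001], [-0.001, -0.001, -1.0]]
ft_force: [0.3, 1.1, 1.2]
finger_gap: 61.9
finger_force: 0.0
time_s: 13.03
tcp_pos: [448.7, -346.7, -18.7]
ee_rot: [[1.0, -0.0, 0.002], [-0.0, -1.0, -0.002], [0.002, 0.002, -1.0]]
ft_force: [0.0, -0.8, -0.0]
finger_gap: 62.0
finger_force: 0.0
time_s: 13.2
tcp_pos: [448.2, -346.3, -24.4]
ee_rot: [[1.0, -0.001, 0.001], [-0.001, -1.0, -0.001], [0.001, 0.001, -1.0]]
ft_force: [0.2, 0.9, 0.2]
finger_gap: 61.9
finger_force: 0.0
```

```bash
python3 -m jog '[{"dx":0,"dy":0,"dz":0,"roll":0},{"dx":0,"dy":0,"dz":0,"roll":0},{"dx":0,"dy":0,"dz":0,"roll":0},{"dx":0,"dy":0,"dz":0,"roll":0},{"dx":0,"dy":0,"dz":0,"roll":0},{"dx":0,"dy":0,"dz":0,"roll":0}]' -1;python3 -m jog '[{"dx":0,"dy":0,"dz":-0.02,"roll":0},{"dx":0,"dy":0,"dz":-0.06,"roll":0},{"dx":0,"dy":0,"dz":-0.1,"roll":0},{"dx":0,"dy":0,"dz":-0.14,"roll":0},{"dx":0,"dy":0,"dz":-0.14,"roll":0}]'
```

```text
time_s: 13.7
tcp_pos: [448.1, -346.1, -24.0]
ee_rot: [[1.0, -0.001, 0.001], [-0.001, -1.0, -0.001], [0.001, 0.001, -1.0]]
ft_force: [-2.8, 1.5, 9.3]
finger_gap: 40.9
finger_force: 59.3
time_s: 14.12
tcp_pos: [451.9, -349.1, 122.6]
ee_rot: [[1.0, -0.0, 0.01], [-0.0, -1.0, -0.008], [0.01, 0.008, -1.0]]
ft_force: [2.0, -1.6, 0.5]
finger_gap: 40.9
finger_force: 60.8
```

```bash
python3 -m jog '[{"dx":0.02,"dy":-0.04,"dz":0,"roll":0},{"dx":0.036,"dy":-0.08,"dz":0,"roll":0},{"dx":0.036,"dy":-0.107,"dz":0,"roll":0},{"dx":0.036,"dy":-0.107,"dz":0,"roll":0},{"dx":0.036,"dy":-0.107,"dz":0,"roll":0}]'
python3 -c "
from h import *
im=find('yellow',38,[559,-240]);cv2.imwrite('pics/w3.png',im)"
```

```text
time_s: 14.53
tcp_pos: [484.0, -237.3, 114.9]
ee_rot: [[1.0, 0.003, -0.0], [0.003, -1.0, -0.0], [-0.0, 0.0, -1.0]]
ft_force: [0.3, 1.4, -0.9]
finger_gap: 41.0
finger_force: 60.9
yellow px (291.0, 98.3043441772461) r 34.82521438598633 world [ 559.1 -242.2] radius mm 24.254472875704252 delta from tcp [75.  -3.6] tcp [ 484.1 -238.5  115. ]
```

View pics/w3.png

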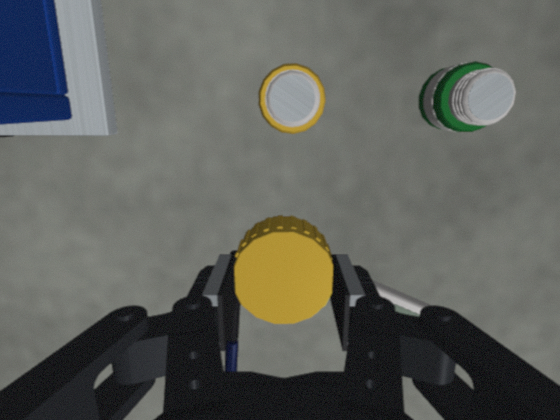

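The cap is held level, its top centred at about (283,274). The pot lies clear at (291,98) with its neck centred in the yellow ring.

Run:
```python
from h import *
C=cam("wrist");t=manip.state()["tcp_pos"]
im=cv2.imread("pics/w3.png");h=cv2.cvtColor(im,cv2.COLOR_BGR2HSV)
for z in (t[2]+44,t[2]+46): 
    w=ray(C,(283,274),z);print(w-t,[np.linalg.norm(ray(C,(283+50,274),z)-w)])
# neck top
g=cv2.inRange(h,(0,0,150),(180,60,255));n,l,st,ce=cv2.connectedComponentsWithStats(g)
for i in range(1,n):
    if st[i][4]>600 and abs(ce[i][0]-291)<30 and abs(ce[i][1]-98)<30:
        c,r=cv2.minEnclosingCircle(cv2.findNonZero((l==i).astype(np.uint8)));w=ray(C,c,60);print(ce[i],c,r,w,w-t)
```

```text
[ 1.9  0.4 44. ] [np.float64(21.230537651619652)]
[ 2.9  0.4 46. ] [np.float64(20.915916756472974)]
[294.   98.9] (292.7649230957031, 97.8818588256836) 28.36917495727539 [ 559.2 -244.2   60. ] [ 75.1  -5.6 -55. ]
```

```bash
python3 -m jog '[{"dx":0.04,"dy":0.005,"dz":0,"roll":0},{"dx":0.0735,"dy":0.005,"dz":0.02,"roll":0},{"dx":0.0735,"dy":0.005,"dz":0.05,"roll":0},{"dx":0.0735,"dy":0.005,"dz":0.07,"roll":0},{"dx":0.0735,"dy":0.005,"dz":0.07,"roll":0},{"dx":0.0735,"dy":0.005,"dz":0.07,"roll":0}]';python3 -m jog '[{"dx":0,"dy":0,"dz":0.006,"roll":0},{"dx":0,"dy":0,"dz":0.012,"roll":0},{"dx":0,"dy":0,"dz":0.016,"roll":0},{"dx":0,"dy":0,"dz":0.016,"roll":0}]';python3 -m jog '[{"dx":0,"dy":0,"dz":0.004,"roll":0},{"dx":0,"dy":0,"dz":0.006,"roll":0},{"dx":0,"dy":0,"dz":0.006,"roll":0}]'
```

```text
time_s: 15.08
tcp_pos: [556.2, -244.5, 43.7]
ee_rot: [[1.0, -0.002, -0.002], [-0.002, -1.0, 0.001], [-0.002, -0.001, -1.0]]
ft_force: [0.9, -0.3, -0.9]
finger_gap: 41.0
finger_force: 60.9
time_s: 15.42
tcp_pos: [557.1, -243.9, 28.7]
ee_rot: [[1.0, -0.0, -0.0], [-0.0, -1.0, 0.0], [-0.0, -0.0, -1.0]]
ft_force: [-0.6, 0.6, 0.4]
finger_gap: 41.0
finger_force: 60.9
time_s: 15.67
tcp_pos: [557.2, -243.7, 22.5]
ee_rot: [[1.0, -0.0, -0.0], [-0.0, -1.0, 0.0], [-0.0, -0.0, -1.0]]
ft_force: [-1.1, 0.3, -0.6]
finger_gap: 40.7
finger_force: 60.9
```

```bash
python3 -m jog '[{"dx":0,"dy":0,"dz":0.003,"roll":0},{"dx":0,"dy":0,"dz":0.005,"roll":0},{"dx":0,"dy":0,"dz":0.005,"roll":0}]'
```

```text
time_s: 15.92
tcp_pos: [557.5, -243.8, 18.1]
ee_rot: [[1.0, -0.0, 0.0], [-0.0, -1.0, -0.0], [0.0, 0.0, -1.0]]
ft_force: [-1.7, -0.4, 3.8]
finger_gap: 40.9
finger_force: 61.3
```

```bash
python3 -m jog '[{"dx":0,"dy":0,"dz":0,"roll":0},{"dx":0,"dy":0,"dz":0,"roll":0},{"dx":0,"dy":0,"dz":0,"roll":0},{"dx":0,"dy":0,"dz":0,"roll":0},{"dx":0,"dy":0,"dz":0,"roll":0},{"dx":0.001,"dy":0,"dz":0.01,"roll":0},{"dx":0.001,"dy":0,"dz":0.02,"roll":0},{"dx":0.001,"dy":0,"dz":0.03,"roll":0},{"dx":0.001,"dy":0,"dz":0.036,"roll":0},{"dx":0.001,"dy":0,"dz":0.036,"roll":0}]' 0.45; python3 -m jog '[{"dx":0,"dy":0,"dz":0,"roll":0},{"dx":0,"dy":0,"dz":0,"roll":0},{"dx":0,"dy":0,"dz":0,"roll":0},{"dx":0,"dy":0,"dz":0,"roll":0},{"dx":0,"dy":0,"dz":0,"roll":0}]' -1;python3 -m jog '[{"dx":0,"dy":0,"dz":-0.01,"roll":0},{"dx":0,"dy":0,"dz":-0.03,"roll":0},{"dx":0,"dy":0,"dz":-0.05,"roll":0},{"dx":0,"dy":0,"dz":-0.08,"roll":0},{"dx":0,"dy":0,"dz":-0.11,"roll":0},{"dx":0,"dy":0,"dz":-0.135,"roll":0},{"dx":0,"dy":0,"dz":-0.135,"roll":0}]'
```

```text
time_s: 16.75
tcp_pos: [556.9, -243.1, -20.6]
ee_rot: [[1.0, -0.0, -0.003], [-0.0, -1.0, 0.002], [-0.003, -0.002, -1.0]]
ft_force: [-0.1, 0.2, -0.4]
finger_gap: 62.2
finger_force: 0.0
time_s: 17.17
tcp_pos: [558.5, -243.9, -18.0]
ee_rot: [[1.0, -0.0, 0.0], [-0.0, -1.0, -0.0], [0.0, 0.0, -1.0]]
ft_force: [-0.1, 0.7, -0.8]
finger_gap: 45.9
finger_force: 61.4
time_s: 17.75
tcp_pos: [561.7, -245.3, 123.1]
ee_rot: [[1.0, -0.0, 0.009], [-0.0, -1.0, -0.004], [0.009, 0.004, -1.0]]
ft_force: [-0.1, -0.7, -0.2]
finger_gap: 45.6
finger_force: 61.6
```

```bash
python3 -m jog '[{"dx":0.006,"dy":-0.012,"dz":0,"roll":0},{"dx":0.018,"dy":-0.03,"dz":0,"roll":0},{"dx":0.032,"dy":-0.052,"dz":0,"roll":0},{"dx":0.047,"dy":-0.076,"dz":0,"roll":0},{"dx":0.062,"dy":-0.1,"dz":0,"roll":0},{"dx":0.077,"dy":-0.124,"dz":0,"roll":0},{"dx":0.092,"dy":-0.148,"dz":0,"roll":0},{"dx":0.107,"dy":-0.172,"dz":0,"roll":0},{"dx":0.122,"dy":-0.196,"dz":0,"roll":0},{"dx":0.135,"dy":-0.217,"dz":0,"roll":0},{"dx":0.144,"dy":-0.232,"dz":0,"roll":0},{"dx":0.149,"dy":-0.241,"dz":0,"roll":0},{"dx":0.149,"dy":-0.241,"dz":0,"roll":0},{"dx":0.149,"dy":-0.241,"dz":0,"roll":0},{"dx":0.149,"dy":-0.241,"dz":0.03,"roll":0},{"dx":0.149,"dy":-0.241,"dz":0.06,"roll":0},{"dx":0.149,"dy":-0.241,"dz":0.085,"roll":0},{"dx":0.149,"dy":-0.241,"dz":0.095,"roll":0},{"dx":0.149,"dy":-0.241,"dz":0.095,"roll":0}]';python3 -m jog '[{"dx":0,"dy":0,"dz":0.004,"roll":0},{"dx":0,"dy":0,"dz":0.0075,"roll":0},{"dx":0,"dy":0,"dz":0.0075,"roll":0}]'
```

```text
time_s: 19.33
tcp_pos: [704.4, -4.1, 18.7]
ee_rot: [[1.0, -0.002, -0.006], [-0.002, -1.0, -0.0], [-0.006, 0.0, -1.0]]
ft_force: [-0.5, 0.0, -0.9]
finger_gap: 46.1
finger_force: 61.6
time_s: 19.58
tcp_pos: [708.2, -3.2, 15.3]
ee_rot: [[1.0, -0.001, 0.002], [-0.001, -1.0, -0.0], [0.002, 0.0, -1.0]]
ft_force: [0.3, 0.2, -0.7]
finger_gap: 45.6
finger_force: 61.6
```

```bash
python3 -m jog '[{"dx":0,"dy":0,"dz":0.0015,"roll":0},{"dx":0,"dy":0,"dz":0.0015,"roll":0}]';python3 -m jog '[{"dx":0,"dy":0,"dz":0,"roll":0},{"dx":0,"dy":0,"dz":0,"roll":0},{"dx":0,"dy":0,"dz":0,"roll":0},{"dx":0,"dy":0,"dz":0,"roll":0},{"dx":0,"dy":0,"dz":-0.03,"roll":0},{"dx":0,"dy":0,"dz":-0.07,"roll":0},{"dx":0,"dy":0,"dz":-0.11,"roll":0},{"dx":0,"dy":0,"dz":-0.11,"roll":0},{"dx":-0.03,"dy":-0.03,"dz":-0.11,"roll":0},{"dx":-0.06,"dy":-0.06,"dz":-0.105,"roll":0},{"dx":-0.215,"dy":-0.263,"dz":-0.105,"roll":0},{"dx":-0.215,"dy":-0.263,"dz":-0.105,"roll":0},{"dx":-0.215,"dy":-0.263,"dz":-0.105,"roll":0},{"dx":-0.215,"dy":-0.263,"dz":-0.105,"roll":0},{"dx":-0.215,"dy":-0.263,"dz":-0.105,"roll":0},{"dx":-0.215,"dy":-0.263,"dz":-0.105,"roll":0},{"dx":-0.215,"dy":-0.263,"dz":-0.105,"roll":0},{"dx":-0.215,"dy":-0.263,"dz":-0.105,"roll":0},{"dx":-0.215,"dy":-0.263,"dz":-0.105,"roll":0}]' 0.42;python3 -c "
from h import *
find('green',22,[567,260])"
```

```text
time_s: 19.75
tcp_pos: [708.0, -2.8, 13.6]
ee_rot: [[1.0, -0.0, 0.001], [-0.0, -1.0, -0.0], [0.001, 0.0, -1.0]]
ft_force: [-0.6, -0.4, -0.8]
finger_gap: 45.9
finger_force: 61.6
time_s: 21.33
tcp_pos: [492.8, 260.5, 118.0]
ee_rot: [[1.0, 0.001, 0.001], [0.001, -1.0, 0.0], [0.001, -0.0, -1.0]]
ft_force: [-0.2, -0.0, 0.5]
finger_gap: 60.6
finger_force: 0.0
green px (279.0, 97.0) r 30.083316802978516 world [569.3 264.2] radius mm 22.49837346384309 delta from tcp [76.   4.3] tcp [493.3 259.8 117.9]
```

```bash
python3 -m jog '[{"dx":0.04,"dy":-0.004,"dz":0.03,"roll":0},{"dx":0.076,"dy":-0.004,"dz":0.06,"roll":0},{"dx":0.076,"dy":-0.004,"dz":0.09,"roll":0},{"dx":0.076,"dy":-0.004,"dz":0.12,"roll":0},{"dx":0.076,"dy":-0.004,"dz":0.141,"roll":0},{"dx":0.076,"dy":-0.004,"dz":0.141,"roll":0},{"dx":0.076,"dy":-0.004,"dz":0.141,"roll":0}]';python3 -m jog '[{"dx":0,"dy":0,"dz":0,"roll":0},{"dx":0,"dy":0,"dz":0,"roll":0},{"dx":0,"dy":0,"dz":0,"roll":0},{"dx":0,"dy":0,"dz":0,"roll":0},{"dx":0,"dy":0,"dz":0,"roll":0},{"dx":0,"dy":0,"dz":0,"roll":0}]' -1;python3 -m jog '[{"dx":0,"dy":0,"dz":-0.02,"roll":0},{"dx":0,"dy":0,"dz":-0.06,"roll":0},{"dx":0,"dy":0,"dz":-0.1,"roll":0},{"dx":0,"dy":0,"dz":-0.14,"roll":0},{"dx":-0.083,"dy":0.624,"dz":-0.14,"roll":0},{"dx":-0.083,"dy":0.624,"dz":-0.14,"roll":0},{"dx":-0.083,"dy":0.624,"dz":-0.14,"roll":0},{"dx":-0.083,"dy":0.624,"dz":-0.14,"roll":0},{"dx":-0.083,"dy":0.624,"dz":-0.14,"roll":0},{"dx":-0.083,"dy":0.624,"dz":-0.14,"roll":0},{"dx":-0.083,"dy":0.624,"dz":-0.14,"roll":0},{"dx":-0.083,"dy":0.624,"dz":-0.14,"roll":0},{"dx":-0.083,"dy":0.624,"dz":-0.14,"roll":0},{"dx":-0.083,"dy":0.624,"dz":-0.14,"roll":0},{"dx":-0.083,"dy":0.624,"dz":-0.14,"roll":0},{"dx":-0.083,"dy":0.624,"dz":-0.14,"roll":0},{"dx":-0.083,"dy":0.624,"dz":-0.14,"roll":0},{"dx":-0.083,"dy":0.624,"dz":-0.14,"roll":0},{"dx":-0.083,"dy":0.624,"dz":-0.14,"roll":0},{"dx":-0.083,"dy":0.624,"dz":-0.14,"roll":0}]';python3 -m jog '[{"dx":0,"dy":0,"dz":0,"roll":0},{"dx":0,"dy":0,"dz":0,"roll":0},{"dx":0,"dy":0,"dz":0,"roll":0}]';python3 -c "
from h import *
find('green',38,[560,-360])"
```

```text
time_s: 21.97
tcp_pos: [568.5, 262.3, -24.4]
ee_rot: [[1.0, -0.002, -0.002], [-0.002, -1.0, -0.001], [-0.002, 0.001, -1.0]]
ft_force: [0.8, -0.2, -0.5]
finger_gap: 60.6
finger_force: 0.0
time_s: 22.47
tcp_pos: [570.3, 264.6, -21.0]
ee_rot: [[1.0, 0.0, 0.004], [0.0, -1.0, 0.001], [0.004, -0.001, -1.0]]
ft_force: [0.8, -3.4, 7.5]
finger_gap: 40.6
finger_force: 61.0
time_s: 24.13
tcp_pos: [485.2, -366.3, 118.3]
ee_rot: [[1.0, -0.004, 0.003], [-0.004, -1.0, -0.004], [0.003, 0.004, -1.0]]
ft_force: [0.6, -0.5, -0.0]
finger_gap: 40.9
finger_force: 60.6
time_s: 24.38
tcp_pos: [485.3, -358.2, 116.9]
ee_rot: [[1.0, 0.001, -0.0], [0.001, -1.0, 0.001], [-0.0, -0.001, -1.0]]
ft_force: [0.7, -0.4, 0.9]
finger_gap: 40.9
finger_force: 60.6
green px (298.9858093261719, 98.05966186523438) r 34.07401657104492 world [ 560.7 -368.8] radius mm 23.90923081127937 delta from tcp [ 75.2 -10.8] tcp [ 485.5 -358.   116.9]
```

```bash
python3 -m jog '[{"dx":0.04,"dy":0.011,"dz":0,"roll":0},{"dx":0.0745,"dy":0.011,"dz":0.02,"roll":0},{"dx":0.0745,"dy":0.011,"dz":0.05,"roll":0},{"dx":0.0745,"dy":0.011,"dz":0.07,"roll":0},{"dx":0.0745,"dy":0.011,"dz":0.07,"roll":0},{"dx":0.0745,"dy":0.011,"dz":0.07,"roll":0},{"dx":0.0745,"dy":0.011,"dz":0.078,"roll":0},{"dx":0.0745,"dy":0.011,"dz":0.086,"roll":0},{"dx":0.0745,"dy":0.011,"dz":0.086,"roll":0}]';python3 -m jog '[{"dx":0,"dy":0,"dz":0.006,"roll":0},{"dx":0,"dy":0,"dz":0.010,"roll":0},{"dx":0,"dy":0,"dz":0.010,"roll":0}]'
```

```text
time_s: 25.18
tcp_pos: [559.6, -370.4, 30.5]
ee_rot: [[1.0, -0.0, -0.0], [-0.0, -1.0, 0.0], [-0.0, -0.0, -1.0]]
ft_force: [0.1, 0.7, -0.6]
finger_gap: 40.7
finger_force: 60.7
time_s: 25.43
tcp_pos: [560.2, -370.9, 21.1]
ee_rot: [[1.0, -0.001, 0.001], [-0.001, -1.0, -0.0], [0.001, 0.0, -1.0]]
ft_force: [0.0, 1.5, 2.7]
finger_gap: 40.4
finger_force: 61.1
```

```bash
python3 -m jog '[{"dx":0,"dy":0,"dz":0.0015,"roll":0},{"dx":0,"dy":0,"dz":0.0015,"roll":0}]'; python3 -m jog '[{"dx":0,"dy":0,"dz":0,"roll":0},{"dx":0,"dy":0,"dz":0,"roll":0},{"dx":0,"dy":0,"dz":0,"roll":0},{"dx":0,"dy":0,"dz":0,"roll":0},{"dx":0,"dy":0,"dz":0,"roll":0},{"dx":0,"dy":0,"dz":0.01,"roll":0},{"dx":0,"dy":0,"dz":0.02,"roll":0},{"dx":0,"dy":0,"dz":0.03,"roll":0},{"dx":0,"dy":0,"dz":0.037,"roll":0},{"dx":0,"dy":0,"dz":0.037,"roll":0}]' 0.45; python3 -m jog '[{"dx":0,"dy":0,"dz":0,"roll":0},{"dx":0,"dy":0,"dz":0,"roll":0},{"dx":0,"dy":0,"dz":0,"roll":0},{"dx":0,"dy":0,"dz":0,"roll":0},{"dx":0,"dy":0,"dz":0,"roll":0}]' -1;python3 -m jog '[{"dx":0,"dy":0,"dz":-0.01,"roll":0},{"dx":0,"dy":0,"dz":-0.03,"roll":0},{"dx":0,"dy":0,"dz":-0.05,"roll":0},{"dx":0,"dy":0,"dz":-0.08,"roll":0},{"dx":0,"dy":0,"dz":-0.11,"roll":0},{"dx":0,"dy":0,"dz":-0.135,"roll":0},{"dx":0,"dy":0,"dz":-0.135,"roll":0}]'
```

```text
time_s: 25.6
tcp_pos: [560.4, -370.9, 21.0]
ee_rot: [[1.0, -0.001, 0.001], [-0.001, -1.0, -0.0], [0.001, 0.0, -1.0]]
ft_force: [-2.2, 4.6, 12.9]
finger_gap: 40.3
finger_force: 62.3
time_s: 26.43
tcp_pos: [558.2, -369.7, -20.6]
ee_rot: [[1.0, -0.0, -0.003], [-0.0, -1.0, 0.002], [-0.003, -0.002, -1.0]]
ft_force: [-0.5, 0.2, -0.4]
finger_gap: 62.2
finger_force: 0.0
time_s: 26.85
tcp_pos: [559.9, -370.9, -17.5]
ee_rot: [[1.0, -0.0, 0.0], [-0.0, -1.0, -0.0], [0.0, 0.0, -1.0]]
ft_force: [0.7, 0.4, -1.1]
finger_gap: 45.6
finger_force: 61.4
time_s: 27.43
tcp_pos: [563.1, -373.0, 124.3]
ee_rot: [[1.0, -0.0, 0.008], [-0.0, -1.0, -0.006], [0.008, 0.006, -1.0]]
ft_force: [1.2, -1.0, 0.1]
finger_gap: 45.7
finger_force: 61.7
```

```bash
python3 -m jog '[{"dx":0.003,"dy":-0.012,"dz":0,"roll":0},{"dx":0.009,"dy":-0.034,"dz":0,"roll":0},{"dx":0.015,"dy":-0.06,"dz":0,"roll":0},{"dx":0.022,"dy":-0.09,"dz":0,"roll":0},{"dx":0.03,"dy":-0.12,"dz":0,"roll":0},{"dx":0.037,"dy":-0.15,"dz":0,"roll":0},{"dx":0.044,"dy":-0.18,"dz":0,"roll":0},{"dx":0.052,"dy":-0.21,"dz":0,"roll":0},{"dx":0.06,"dy":-0.24,"dz":0,"roll":0},{"dx":0.067,"dy":-0.27,"dz":0,"roll":0},{"dx":0.074,"dy":-0.3,"dz":0,"roll":0},{"dx":0.081,"dy":-0.328,"dz":0,"roll":0},{"dx":0.086,"dy":-0.35,"dz":0,"roll":0},{"dx":0.09,"dy":-0.364,"dz":0,"roll":0},{"dx":0.091,"dy":-0.369,"dz":0,"roll":0},{"dx":0.091,"dy":-0.369,"dz":0,"roll":0},{"dx":0.091,"dy":-0.369,"dz":0,"roll":0}]';python3 -m jog '[{"dx":0,"dy":0,"dz":0.03,"roll":0},{"dx":0,"dy":0,"dz":0.06,"roll":0},{"dx":0,"dy":0,"dz":0.085,"roll":0},{"dx":0,"dy":0,"dz":0.095,"roll":0},{"dx":0,"dy":0,"dz":0.1,"roll":0},{"dx":0,"dy":0,"dz":0.103,"roll":0},{"dx":0,"dy":0,"dz":0.103,"roll":0},{"dx":0,"dy":0,"dz":0.103,"roll":0}]'
```

```text
time_s: 28.85
tcp_pos: [650.3, -2.3, 116.7]
ee_rot: [[1.0, -0.0, -0.001], [-0.0, -1.0, -0.0], [-0.001, 0.0, -1.0]]
ft_force: [-0.5, -0.1, -1.7]
finger_gap: 45.6
finger_force: 61.7
time_s: 29.52
tcp_pos: [652.0, -2.1, 15.6]
ee_rot: [[1.0, -0.001, 0.002], [-0.001, -1.0, -0.0], [0.002, 0.0, -1.0]]
ft_force: [0.2, 0.1, -0.8]
finger_gap: 45.6
finger_force: 61.8
```

```bash
python3 -m jog '[{"dx":0,"dy":0,"dz":0.002,"roll":0},{"dx":0,"dy":0,"dz":0.002,"roll":0}]';python3 -m jog '[{"dx":0,"dy":0,"dz":0,"roll":0},{"dx":0,"dy":0,"dz":0,"roll":0},{"dx":0,"dy":0,"dz":0,"roll":0},{"dx":0,"dy":0,"dz":0,"roll":0},{"dx":0,"dy":0,"dz":-0.03,"roll":0},{"dx":0,"dy":0,"dz":-0.07,"roll":0},{"dx":0,"dy":0,"dz":-0.105,"roll":0},{"dx":0,"dy":0,"dz":-0.105,"roll":0},{"dx":-0.02,"dy":-0.03,"dz":-0.105,"roll":0},{"dx":-0.248,"dy":-0.369,"dz":-0.105,"roll":0},{"dx":-0.248,"dy":-0.369,"dz":-0.105,"roll":0},{"dx":-0.248,"dy":-0.369,"dz":-0.105,"roll":0},{"dx":-0.248,"dy":-0.369,"dz":-0.105,"roll":0},{"dx":-0.248,"dy":-0.369,"dz":-0.105,"roll":0},{"dx":-0.248,"dy":-0.369,"dz":-0.105,"roll":0},{"dx":-0.248,"dy":-0.369,"dz":-0.105,"roll":0},{"dx":-0.248,"dy":-0.369,"dz":-0.105,"roll":0},{"dx":-0.248,"dy":-0.369,"dz":-0.105,"roll":0},{"dx":-0.248,"dy":-0.369,"dz":-0.105,"roll":0},{"dx":-0.248,"dy":-0.369,"dz":-0.105,"roll":0}]' 0.42;python3 -m jog '[{"dx":0,"dy":0,"dz":0,"roll":0},{"dx":0,"dy":0,"dz":0,"roll":0},{"dx":0,"dy":0,"dz":0,"roll":0}]';python3 -c "
from h import *
find('blue',22,[478,366],30)"
```

```text
time_s: 29.68
tcp_pos: [652.5, -1.9, 14.0]
ee_rot: [[1.0, -0.0, 0.003], [-0.0, -1.0, -0.0], [0.003, 0.0, -1.0]]
ft_force: [-0.5, -0.1, 3.4]
finger_gap: 45.4
finger_force: 62.2
time_s: 31.35
tcp_pos: [400.0, 371.6, 117.3]
ee_rot: [[1.0, 0.004, -0.0], [0.004, -1.0, 0.002], [-0.0, -0.002, -1.0]]
ft_force: [0.1, 0.5, -0.4]
finger_gap: 60.9
finger_force: 0.0
time_s: 31.6
tcp_pos: [403.5, 366.4, 117.1]
ee_rot: [[1.0, -0.001, -0.0], [-0.001, -1.0, -0.0], [-0.0, 0.0, -1.0]]
ft_force: [1.0, -0.3, -0.3]
finger_gap: 60.7
finger_force: 0.0
blue px (277.45721435546875, 102.85810852050781) r 30.368322372436523 world [475.7 371. ] radius mm 22.738966140656117 delta from tcp [72.   4.8] tcp [403.7 366.2 117.1]
```

```bash
python3 -m jog '[{"dx":0.04,"dy":-0.005,"dz":0.03,"roll":0},{"dx":0.072,"dy":-0.005,"dz":0.06,"roll":0},{"dx":0.072,"dy":-0.005,"dz":0.09,"roll":0},{"dx":0.072,"dy":-0.005,"dz":0.12,"roll":0},{"dx":0.072,"dy":-0.005,"dz":0.14,"roll":0},{"dx":0.072,"dy":-0.005,"dz":0.14,"roll":0},{"dx":0.072,"dy":-0.005,"dz":0.14,"roll":0}]';python3 -m jog '[{"dx":0,"dy":0,"dz":0,"roll":0},{"dx":0,"dy":0,"dz":0,"roll":0},{"dx":0,"dy":0,"dz":0,"roll":0},{"dx":0,"dy":0,"dz":0,"roll":0},{"dx":0,"dy":0,"dz":0,"roll":0},{"dx":0,"dy":0,"dz":0,"roll":0}]' -1;python3 -m jog '[{"dx":0,"dy":0,"dz":-0.02,"roll":0},{"dx":0,"dy":0,"dz":-0.06,"roll":0},{"dx":0,"dy":0,"dz":-0.1,"roll":0},{"dx":0,"dy":0,"dz":-0.14,"roll":0},{"dx":0.025,"dy":0.01,"dz":-0.14,"roll":0},{"dx":0.045,"dy":0.018,"dz":-0.14,"roll":0},{"dx":0.045,"dy":0.018,"dz":-0.14,"roll":0},{"dx":0.045,"dy":0.018,"dz":-0.14,"roll":0},{"dx":0.045,"dy":0.018,"dz":-0.14,"roll":0}]';python3 -c "
from h import *
im=find('blue',38,[593,354]);cv2.imwrite('pics/w4.png',im)"
```

```text
time_s: 32.23
tcp_pos: [474.9, 370.6, -23.7]
ee_rot: [[1.0, -0.002, -0.002], [-0.002, -1.0, -0.002], [-0.002, 0.002, -1.0]]
ft_force: [-0.2, 0.5, 0.7]
finger_gap: 60.4
finger_force: 0.0
time_s: 32.73
tcp_pos: [476.4, 372.8, -20.3]
ee_rot: [[1.0, 0.0, 0.003], [0.0, -1.0, 0.002], [0.003, -0.002, -1.0]]
ft_force: [0.7, -3.1, 7.1]
finger_gap: 40.6
finger_force: 64.1
time_s: 33.48
tcp_pos: [519.5, 354.2, 117.7]
ee_rot: [[1.0, -0.001, 0.0], [-0.001, -1.0, 0.0], [0.0, -0.0, -1.0]]
ft_force: [-0.2, 0.3, -0.2]
finger_gap: 40.0
finger_force: 63.8
blue px (301.6153869628906, 41.153846740722656) r 37.02320098876953 world [631.5 342.2] radius mm 24.971377502730967 delta from tcp [112.4 -12.1] tcp [519.1 354.3 117.4]
```

View pics/w4.png

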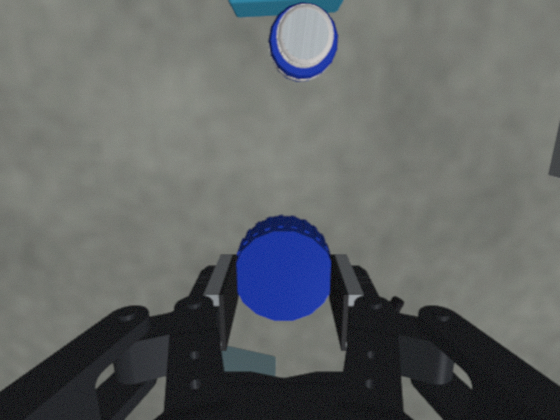

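The blue pot was knocked to (303,41) in the picture, about (631,342), close to the tube rack. I'll re-centre over it and measure again.

```bash
python3 -m jog '[{"dx":0.02,"dy":0.006,"dz":0,"roll":0},{"dx":0.038,"dy":0.012,"dz":0,"roll":0},{"dx":0.038,"dy":0.012,"dz":0,"roll":0},{"dx":0.038,"dy":0.012,"dz":0,"roll":0},{"dx":0.038,"dy":0.012,"dz":0,"roll":0}]';python3 -c "
from h import *
im=find('blue',38,[631,342]);C=cam('wrist')
h=cv2.cvtColor(im,cv2.COLOR_BGR2HSV);m=cv2.inRange(h,(85,120,100),(106,255,255));p=cv2.findNonZero(m[:200])
b=p[:,0][p[:,0,1]==p[:,0,1].max()][0];print('rack near edge',ray(C,b,50),b)"
```

```text
time_s: 33.95
tcp_pos: [556.7, 342.4, 116.8]
ee_rot: [[1.0, 0.0, -0.001], [0.0, -1.0, -0.001], [-0.001, 0.001, -1.0]]
ft_force: [-0.5, -0.4, -0.1]
finger_gap: 39.9
finger_force: 63.8
blue px (286.0, 97.19853210449219) r 34.3299560546875 world [632.5 340.8] radius mm 24.05511170738499 delta from tcp [75.9 -1.7] tcp [556.6 342.4 116.8]
rack near edge [650.4 382.2  50. ] [223  68]
```

```bash
python3 -m jog '[{"dx":0.04,"dy":0.0015,"dz":0,"roll":0},{"dx":0.075,"dy":0.0015,"dz":0.02,"roll":0},{"dx":0.075,"dy":0.0015,"dz":0.05,"roll":0},{"dx":0.075,"dy":0.0015,"dz":0.07,"roll":0},{"dx":0.075,"dy":0.0015,"dz":0.07,"roll":0},{"dx":0.075,"dy":0.0015,"dz":0.07,"roll":0},{"dx":0.075,"dy":0.0015,"dz":0.078,"roll":0},{"dx":0.075,"dy":0.0015,"dz":0.086,"roll":0},{"dx":0.075,"dy":0.0015,"dz":0.086,"roll":0}]';python3 -m jog '[{"dx":0,"dy":0,"dz":0.006,"roll":0},{"dx":0,"dy":0,"dz":0.0095,"roll":0},{"dx":0,"dy":0,"dz":0.0095,"roll":0}]'
```

```text
time_s: 34.75
tcp_pos: [632.4, 340.9, 30.9]
ee_rot: [[1.0, 0.0, -0.0], [0.0, -1.0, -0.0], [-0.0, 0.0, -1.0]]
ft_force: [-0.9, -0.9, -0.4]
finger_gap: 39.9
finger_force: 63.8
time_s: 35.0
tcp_pos: [633.2, 340.9, 21.9]
ee_rot: [[1.0, -0.0, 0.001], [-0.0, -1.0, 0.0], [0.001, -0.0, -1.0]]
ft_force: [-0.7, -0.2, -0.7]
finger_gap: 40.3
finger_force: 64.1
```

```bash
python3 -m jog '[{"dx":0,"dy":0,"dz":0.0015,"roll":0},{"dx":0,"dy":0,"dz":0.0025,"roll":0},{"dx":0,"dy":0,"dz":0.0025,"roll":0}]'; python3 -m jog '[{"dx":0,"dy":0,"dz":0,"roll":0},{"dx":0,"dy":0,"dz":0,"roll":0},{"dx":0,"dy":0,"dz":0,"roll":0},{"dx":0,"dy":0,"dz":0,"roll":0},{"dx":0,"dy":0,"dz":0,"roll":0},{"dx":-0.003,"dy":0,"dz":0.01,"roll":0},{"dx":-0.003,"dy":0,"dz":0.02,"roll":0},{"dx":-0.003,"dy":0,"dz":0.03,"roll":0},{"dx":-0.003,"dy":0,"dz":0.037,"roll":0},{"dx":-0.003,"dy":0,"dz":0.037,"roll":0}]' 0.34; python3 -m jog '[{"dx":0,"dy":0,"dz":0,"roll":0},{"dx":0,"dy":0,"dz":0,"roll":0},{"dx":0,"dy":0,"dz":0,"roll":0},{"dx":0,"dy":0,"dz":0,"roll":0},{"dx":0,"dy":0,"dz":0,"roll":0}]' -1;python3 -m jog '[{"dx":0,"dy":0,"dz":-0.01,"roll":0},{"dx":0,"dy":0,"dz":-0.03,"roll":0},{"dx":0,"dy":0,"dz":-0.05,"roll":0},{"dx":0,"dy":0,"dz":-0.08,"roll":0},{"dx":0,"dy":0,"dz":-0.11,"roll":0},{"dx":0,"dy":0,"dz":-0.135,"roll":0},{"dx":0,"dy":0,"dz":-0.135,"roll":0},{"dx":0,"dy":0,"dz":-0.135,"roll":0}]'
```

```text
time_s: 35.25
tcp_pos: [633.5, 341.0, 21.7]
ee_rot: [[1.0, -0.0, 0.001], [-0.0, -1.0, 0.001], [0.001, -0.001, -1.0]]
ft_force: [-5.0, -2.5, 16.3]
finger_gap: 40.4
finger_force: 66.7
time_s: 36.08
tcp_pos: [628.3, 339.8, -20.7]
ee_rot: [[1.0, -0.0, -0.004], [-0.0, -1.0, -0.002], [-0.004, 0.002, -1.0]]
ft_force: [0.1, 0.5, -0.4]
finger_gap: 57.5
finger_force: 0.0
time_s: 36.5
tcp_pos: [629.9, 340.7, -17.7]
ee_rot: [[1.0, -0.0, -0.0], [-0.0, -1.0, -0.0], [-0.0, 0.0, -1.0]]
ft_force: [-1.4, -1.5, -2.1]
finger_gap: 45.7
finger_force: 61.5
time_s: 37.17
tcp_pos: [631.6, 341.5, 120.4]
ee_rot: [[1.0, -0.0, 0.005], [-0.0, -1.0, 0.002], [0.005, -0.002, -1.0]]
ft_force: [-0.7, -0.2, -1.4]
finger_gap: 45.7
finger_force: 61.7
```

```bash
python3 -m jog '[{"dx":-0.001,"dy":0.012,"dz":0,"roll":0},{"dx":-0.003,"dy":0.034,"dz":0,"roll":0},{"dx":-0.006,"dy":0.06,"dz":0,"roll":0},{"dx":-0.01,"dy":0.09,"dz":0,"roll":0},{"dx":-0.014,"dy":0.12,"dz":0,"roll":0},{"dx":-0.017,"dy":0.15,"dz":0,"roll":0},{"dx":-0.02,"dy":0.18,"dz":0,"roll":0},{"dx":-0.024,"dy":0.21,"dz":0,"roll":0},{"dx":-0.028,"dy":0.24,"dz":0,"roll":0},{"dx":-0.031,"dy":0.27,"dz":0,"roll":0},{"dx":-0.034,"dy":0.298,"dz":0,"roll":0},{"dx":-0.036,"dy":0.32,"dz":0,"roll":0},{"dx":-0.038,"dy":0.335,"dz":0,"roll":0},{"dx":-0.039,"dy":0.343,"dz":0,"roll":0},{"dx":-0.039,"dy":0.343,"dz":0,"roll":0},{"dx":-0.039,"dy":0.343,"dz":0,"roll":0}]';python3 -m jog '[{"dx":0,"dy":0,"dz":0.03,"roll":0},{"dx":0,"dy":0,"dz":0.06,"roll":0},{"dx":0,"dy":0,"dz":0.085,"roll":0},{"dx":0,"dy":0,"dz":0.095,"roll":0},{"dx":0,"dy":0,"dz":0.1,"roll":0},{"dx":0,"dy":0,"dz":0.102,"roll":0},{"dx":0,"dy":0,"dz":0.102,"roll":0},{"dx":0,"dy":0,"dz":0.102,"roll":0}]'
```

```text
time_s: 38.5
tcp_pos: [590.1, -2.5, 116.4]
ee_rot: [[1.0, -0.001, -0.002], [-0.001, -1.0, 0.0], [-0.002, -0.0, -1.0]]
ft_force: [-0.7, 0.2, -1.4]
finger_gap: 46.3
finger_force: 61.7
time_s: 39.17
tcp_pos: [592.1, -2.1, 16.5]
ee_rot: [[1.0, 0.0, 0.002], [0.0, -1.0, -0.0], [0.002, 0.0, -1.0]]
ft_force: [-0.4, 0.0, -1.8]
finger_gap: 45.6
finger_force: 61.8
```

Now lower the last bit, release, rise and look.

```bash
python3 -m jog '[{"dx":0,"dy":0,"dz":0.0025,"roll":0},{"dx":0,"dy":0,"dz":0.0025,"roll":0}]';python3 -m jog '[{"dx":0,"dy":0,"dz":0,"roll":0},{"dx":0,"dy":0,"dz":0,"roll":0},{"dx":0,"dy":0,"dz":0,"roll":0},{"dx":0,"dy":0,"dz":0,"roll":0},{"dx":0,"dy":0,"dz":-0.03,"roll":0},{"dx":0,"dy":0,"dz":-0.07,"roll":0},{"dx":0,"dy":0,"dz":-0.105,"roll":0},{"dx":-0.02,"dy":0,"dz":-0.14,"roll":0},{"dx":-0.02,"dy":0,"dz":-0.18,"roll":0},{"dx":-0.02,"dy":0,"dz":-0.22,"roll":0},{"dx":-0.02,"dy":0,"dz":-0.26,"roll":0},{"dx":-0.02,"dy":0,"dz":-0.3,"roll":0},{"dx":-0.02,"dy":0,"dz":-0.3,"roll":0},{"dx":-0.02,"dy":0,"dz":-0.3,"roll":0}]' 0.4;python3 -c "
from h import *
w=manip.read_camera('wrist')[:260,130:430];s=manip.read_camera('side')[150:300,150:350]
cv2.imwrite('pics/fin.png',np.hstack([cv2.resize(w,None,fx=1.3,fy=1.3),cv2.resize(s,(390,338))]))"
```

```text
time_s: 39.33
tcp_pos: [591.6, -2.3, 13.5]
ee_rot: [[1.0, -0.0, 0.002], [-0.0, -1.0, -0.0], [0.002, 0.0, -1.0]]
ft_force: [-0.1, 0.2, -1.3]
finger_gap: 46.3
finger_force: 61.8
time_s: 40.5
tcp_pos: [572.4, -2.3, 315.8]
ee_rot: [[1.0, -0.0, 0.006], [-0.0, -1.0, -0.0], [0.006, 0.0, -1.0]]
ft_force: [-0.7, 0.1, 0.0]
finger_gap: 59.8
finger_force: 0.0
```

View pics/fin.png

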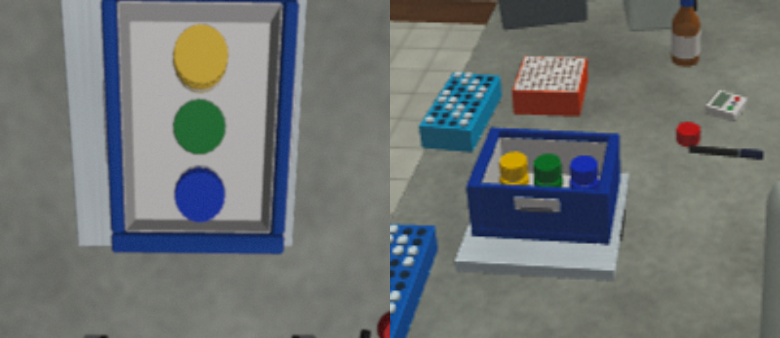

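The three capped pots stand in a row in the box, all level, and the red cap is untouched. I'll check the box pose once more before handing in.

Run:
```python
from h import *
C=cam("wrist")
u=lambda x,y:(130+x/1.3,y/1.3)
print("rim near",ray(C,u(113,251),102),ray(C,u(284,251),102))
print("slab near",ray(C,u(80,245),18),ray(C,u(292,245),18))
W=[cv2.minEnclosingCircle(max(cv2.findContours(blobs(manip.read_camera("wrist")[:200],c)[1],0,2)[0],key=cv2.contourArea)) for c in("yellow","green")]
for c,r in W: print(ray(C,c,96)[:2],r)
```

```text
rim near [544.1  74.  102. ] [544.  -76.2 102. ]
slab near [529.7 125.2  18. ] [ 529.6 -100.4   18. ]
[705.9  -2.6] 25.19959259033203
[653.3  -1.6] 20.74308204650879
```

```bash
python3 -c "
from cell import manip
print(manip.sign_off())"
```

```text
the job is handed in; nothing more can be done
None
```

I handed the job in at about 40 s of robot time: the box lies flat, mouth up and wholly on the slab, with the yellow, green and blue pots capped and standing inside it; there was no red pot, so its cap stayed where it was. The sign-off returned no verdict.

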